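# Rub down a primed panel, then click its slide into the notch

## Robot

A 6-joint arm with a two-finger parallel gripper is mounted at the origin on the work surface. World frame = base frame: x ahead of the robot, y to its left, z up, the work surface at z = 0. Lengths are in m, angles in rad, forces in N, time in s.
With the tool pointing down it reaches from about 0.3 to 0.75 m from the base axis. Payload 8.5 kg.
Tool frame: the origin (TCP) lies on the centre line of the jaws, within the pads' length; the fingertips stand 14 mm ahead of it and the grasp point (between the pads) lies 5 mm behind it; x points along the fingers, y is the direction in which the jaws open and shut, and the axes are right-handed (so a half turn about x gives the same grasp; the last joint's range is limited). The gripper opens to 85 mm and grips with 20 to 120 N. Pads are 22 mm wide; open, the fingers measure 114 mm over their backs; the gripper's body (76 mm by 85 mm) begins 54 mm behind the grasp point. The pads swing forward as they close: fully open they stand 13 mm farther back than shut.
Start: joints at [1.056, 0.381, 1.297, -0, 1.464, -0.215], TCP at [0.162, 0.525, 0.245] pointing down, gripper open.
Joint ranges: [-3.11, 3.11], [-0.89, 2.33], [0.22, 2.48], [-1.42, 4.56], [0.17, 2.85], [-2.88, 2.88]. Speed limits (rad/s): [2.39, 2.39, 3.14, 3.14, 3.14, 3.14].

## Interface

Orientations are given as a unit quaternion [x, y, z, w].
In Python, from plant import robot, viewer gives the robot as it stands.
- The arm moves only by the tool play_rows, never from a script. Its argument "targets" is text: rows parted by semicolons, each of 4 numbers parted by spaces: the shift along the tool's x, y, z in m, then the turn about the tool's x in rad. A call has 1 to 12 rows; each row shifts and turns the pose as measured when the row begins, along the tool's axes as they then stand; what a row does not reach is not made up. A row lasts 1/10 s, in which the tool goes at most 50 mm and 8.59 degrees, less where a joint would pass 70% of its speed; a pose out of reach is approached as far as the arm can. A call is refused whole if a number of a shift passes 0.05 or a number of a turn 0.15, either way. A call with a gripper value outside its range is refused whole. "hand" is the opening, from -1 (shut) to 1 (fully open), set as the call begins (left out, the last holds). The fingers move at their own pace and stop on an object; "force" is the grip in N (left out, the last holds). Time passes only in rows, so rows that do not move let the fingers close. It gives the time, the measured TCP pose, the force and the opening at its end, in the units of the state.
- robot.get_state(): the state, without advancing time (a new reading comes with each control period).
- viewer.camera(name): name is "scene" or "top" or "wrist"; returns (picture, depth): 384x512x3 uint8, red, green, blue; 384x512 float32, m along the optical axis (not along the pixel's ray), 0 where there is no reading.
- viewer.camera_params(name): a dict with "vfov" (degrees; the focal length in pixels is half the picture's height over the tangent of half this angle, whatever the lens; pixels are square), "cx", "cy" (the principal point, pixels), "D" ([k1, k2, p1, p2, k3] as OpenCV has them; the pictures are not rectified), "camera_from_world" (4x4, takes a point from world to camera coordinates). Camera axes: x right, y up, looking along -z (the intrinsics and any distortion apply to the point x, -y, -z); pixel columns grow to the right and rows downward; lengths in m; the calibration is good to about 2 mm. A picture is of the moment at which its call begins: read the wrist's pose just before it. camera_params takes no time and is no camera call; for the wrist camera it gives the pose at the moment of the call.
- robot.sign_off(): hands the job in, once; it reports no verdict.
The state is a dict: "clock": time; "joint_pos": joint angles; "dq": joint speeds; "effort": joint torques, N m; "position": TCP position; "tool_rot": TCP orientation; "wrist_force": force on the tool from outside, world axes, zero at the start; "moment": the same for the moment, N m; "grip_width": finger opening in m.
Only numpy, scipy, OpenCV 4.12 (cv2) and the standard library are available. Lean on these libraries where they do the work, as an engineer would, in place of code of your own. Each camera call takes 0.05 s, during which the arm holds its last target.

## Task

Take the sanding block and rub down the white primed panel with one steady stroke, pressing it evenly a few millimetres down on its springs but not to their stop, from the panel's end nearer the robot to its far end, then set the block back flat on its grey mat and let it go. Next take the wooden handle of the panel's slide and push the slide along its rail (away from the handle's end) until you feel the ball drop into its notch. Finish while still gripping the handle with the slide resting in the notch, and leave the other studio things where they are.

Things in the scene. Friction and masses are not known exactly. Their poses are not given: they have to be found in the camera images.
- jig: The slide's plywood base board, 180 x 400 x 18 mm, fixed on the table; origin at the centre of its underside. Its y axis is the rail direction, in which the slide travels; its x axis points roughly away from the robot. Two 12 mm steel rods run along y, with aluminium end bars 36 mm above the table.
- carriage (a joint): Travel of the slide along the jig's +y, m: 0 at the right end stop, 0.2 at the left one; it starts near the right end and stays where left. Needs about 1.5 N to move, and about 10 N to push out of the notch once the ball is in. The slide is an aluminium plate 150 x 160 mm, its top 42 mm above the table; at travel s its middle lies at y = s - 0.10 in the jig's frame.
- handle (a point): Centre of the slide's handle, an upright wooden tab 16 mm thick (jig's x), 28 mm along the rail (jig's y), standing 42 to 88 mm above the table; this point is 65 mm above the table. Its axes are the jig's. The panel's edge is 33 mm away from it in +y.
- ball (a joint): How far the spring ball under the slide has dropped, m: 0 on the plain track, 0.0016 in the notch (as small as the reading's noise). By feel: the push dips as the slide is drawn on by 5 N or more, then about 5 mm on turns and rises steeply; at about 10 N it would climb out again. The notch's bottom is where pull turns to resistance; within 1 mm of it the ball counts as in.
- stop (a point): Adjustable stop, a dark steel block 22 x 24 mm, 16 mm high with an aluminium thumbscrew, fixed on the far edge of the board; this point is the middle of its underside, 18 mm above the table. It marks roughly where the notch is: the ball drops when the middle of the slide plate (handle point + 62 mm in the jig's +y) lies within 10 mm, either way, of this point's y in the jig's frame. There is only this one notch.
- panel_top (a point): Middle of the top face of the white primed panel, 150 (x, stroke direction) x 90 (y) mm, 8 mm thick, 66 mm above the table. +x points to the far end, away from the robot. It rides on the slide, on a sprung pallet: it starts to sink at about 2 N and then sinks 1 mm per 2 N, down to a stop at 8 mm.
- panel (a joint): How far the panel is pressed down, m, 0 to 0.008.
- sander_mid (a point): Centre of the cork sanding block, 40 (its x) x 90 (its y) x 40 mm tall, with a dark abrasive sole; about 0.12 kg, loose, lying on the mat. z up. It is gripped across its 40 mm. Laid across the panel (its y along the panel's y) it covers the panel's full width.
- mat_top (a point): Centre of the top of the grey mat, 130 x 150 mm, 4 mm thick, fixed on the table.
- paint_a: small red paint bottle, 36 mm across, 85 mm tall; origin under its middle, on the table. Bystander: leave it.
- paint_b: small yellow paint bottle, 38 mm across, 95 mm tall; origin under its middle, on the table. Bystander: leave it.
- gel_jar: white lidded jar, 72 mm across, 75 mm tall; origin under its middle, on the table. Bystander: leave it.
- water_pot: glass water pot, 72 mm across, 90 mm tall; origin under its middle, on the table. Bystander: leave it.
- varnish: amber varnish bottle, 52 mm across, 150 mm tall; origin under its middle, on the table. Bystander: leave it.
- palette_knife: palette knife lying on the table, 200 mm long; origin under its middle, on the table. Bystander: leave it.
- brush: paint brush lying on the table, 200 mm long; origin under its middle, on the table. Bystander: leave it.
Mind the look-alikes: they are no part of the job. What is shaped like the part that bears sander_mid but green, pink or purple is not meant.

How it is judged:
By the outcome, as a careful person would: the job done as asked, in the order asked, and still so for the second after the job is handed in, while the arm keeps its last pose, push and grip.
It also fails if it takes over 72 s, if anything falls off the work surface, if the arm or the gripper's body presses on something with over 40 N, if the wrist force passes 120 N, or if a joint passes its speed limit or range.

## Working session

There is one attempt and no reset: what is moved stays moved. The work goes in short steps, Python scripts to look and compute and a tool call to move; the robot and the scene stay as the last step left them, time stands still between calls to the robot, and variables do not carry over. Pictures are saved under pics/ and viewed, and the job is handed in when it is done.

Besides the shell and the picture viewer there is one more tool, called after "Call:" by a JSON object that holds its "method" and its "body". play_rows: Moves the arm, as the interface text tells. Its arguments: {"type":"object","properties":{"targets":{"type":"string"},"hand":{"type":"number"},"force":{"type":"number"}},"required":["targets"]}

```bash
ls; mkdir -p pics; python3 - <<'E'
from plant import robot, viewer
import cv2, json, numpy as np
print(robot.get_state())
for n in ("scene","top"):
    p,d=viewer.camera(n); cv2.imwrite(f"pics/{n}0.png",p[:,:,::-1]); np.savez(f"{n}0.npz",p=p,d=d)
    print(n,viewer.camera_params(n), (d>0).mean())
E
```

```text
pics
{'clock': 0.0, 'joint_pos': array([ 1.05569200e+00,  3.81199534e-01,  1.29829159e+00,  1.53946229e-05,
        1.46356902e+00, -2.15331355e-01]), 'dq': array([ 0.00065895, -0.00154651, -0.00124152,  0.00032253, -0.00049396,
        0.00089055]), 'effort': array([-7.43295113e-04, -4.48466349e+01, -2.31280124e+01, -2.28624813e-04,
        4.73121065e-03,  6.07800477e-07]), 'position': array([0.16229246, 0.525221  , 0.24469946]), 'tool_rot': array([ 0.10510722,  0.69936881, -0.10607259,  0.69898809]), 'wrist_force': array([-0.13292261,  0.44486845,  0.41270373]), 'moment': array([ 0.00730644, -0.04502594,  0.01477414]), 'grip_width': 0.08567326156684621}
scene {'vfov': 57.087386041735634, 'cx': 248.88760842170154, 'cy': 196.34608302298403, 'D': array([0.03444364, 0.        , 0.        , 0.        , 0.        ]), 'camera_from_world': array([[-0.17467131,  0.98457656,  0.00994617,  0.02002434],
       [-0.55543866, -0.10686972,  0.8246616 ,  0.24503359],
       [ 0.81300543,  0.13852023,  0.56553897, -1.73716327],
       [ 0.        ,  0.        ,  0.        ,  1.        ]])} 0.9960072835286459
top {'vfov': 50.25671568211858, 'cx': 259.12827583752164, 'cy': 190.20297876187257, 'D': array([-0.13283275,  0.        ,  0.        ,  0.        ,  0.        ]), 'camera_from_world': array([[-0.00675447, -0.99995829, -0.00614819,  0.08374933],
       [ 0.99458174, -0.00735573,  0.10369699, -0.56081061],
       [-0.10373788, -0.00541446,  0.99458993, -1.58817418],
       [ 0.        ,  0.        ,  0.        ,  1.        ]])} 0.9960988362630209
```

View pics/scene0.png

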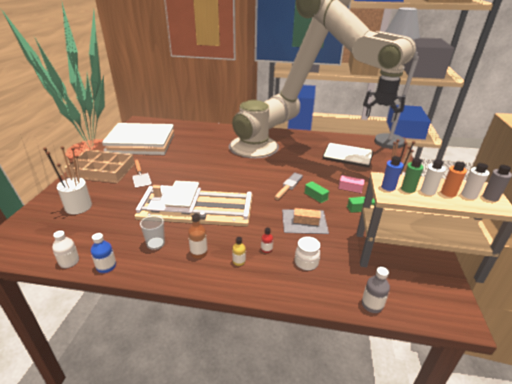

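View pics/top0.png

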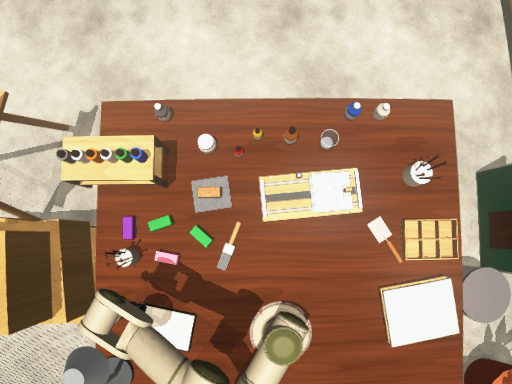

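The scene view shows the cork block on the grey mat near (305,216) and the jig near (195,205). In the top view the sander is at (209,192), the jig at (310,194), the slide at its right end, the handle near (348,189) and the stop near (298,176). I'll zoom in next.

```bash
cat > h.py <<'E'
import numpy as np, cv2
from plant import robot, viewer
def K(P):
    f=192/np.tan(np.radians(P['vfov'])/2); return np.array([[f,0,P['cx']],[0,f,P['cy']],[0,0,1]])
def ray(P,uv):
    n=cv2.undistortPoints(np.array(uv,float).reshape(-1,1,2),K(P),P['D']).reshape(-1,2)
    d=np.c_[n[:,0],-n[:,1],-np.ones(len(n))]
    T=np.linalg.inv(P['camera_from_world']); return T[:3,3], d@T[:3,:3].T
def onplane(P,uv,z):
    o,d=ray(P,uv); return o+d*((z-o[2])/d[:,2])[:,None]
def proj(P,X):
    X=np.array(X,float).reshape(-1,3);c=X@P['camera_from_world'][:3,:3].T+P['camera_from_world'][:3,3]
    c=c*[1,-1,-1]; return cv2.projectPoints(c,np.zeros(3),np.zeros(3),K(P),P['D'])[0].reshape(-1,2)
def cloud(P,d):
    v,u=np.mgrid[0:384,0:512]; o,r=ray(P,np.c_[u.ravel(),v.ravel()])
    return (o+r*d.ravel()[:,None]).reshape(384,512,3)
def crop(p,x0,y0,w,h,s,fn):
    cv2.imwrite(fn,cv2.resize(p[y0:y0+h,x0:x0+w,::-1],None,fx=s,fy=s,interpolation=cv2.INTER_NEAREST))
def st():
    s=robot.get_state(); print('t',round(s['clock'],2),'pos',s['position'].round(4),'q',s['tool_rot'].round(4),'F',s['wrist_force'].round(2),'M',s['moment'].round(2),'w',round(s['grip_width'],4)); return s
E
python3 - <<'E'
from h import *
t=np.load('top0.npz');s=np.load('scene0.npz')
crop(t['p'],180,155,200,75,4,'pics/topz.png')
crop(s['p'],120,160,220,120,3,'pics/scz.png')
P=viewer.camera_params('top'); c=cloud(P,t['d'])
for uv in [(209,192),(225,205),(348,188),(330,190),(298,175),(200,192),(330,230),(207,142),(290,137)]: print(uv,c[uv[1],uv[0]].round(3))
E
```

```text
(209, 192) [0.554 0.276 0.046]
(225, 205) [ 0.506  0.218 -0.002]
(348, 188) [ 0.561 -0.261  0.088]
(330, 190) [ 0.556 -0.194  0.072]
(298, 175) [ 0.619 -0.074  0.042]
(200, 192) [0.554 0.312 0.047]
(330, 230) [ 0.402 -0.204 -0.009]
(207, 142) [0.749 0.283 0.066]
(290, 137) [ 0.758 -0.04   0.104]
```

View pics/topz.png

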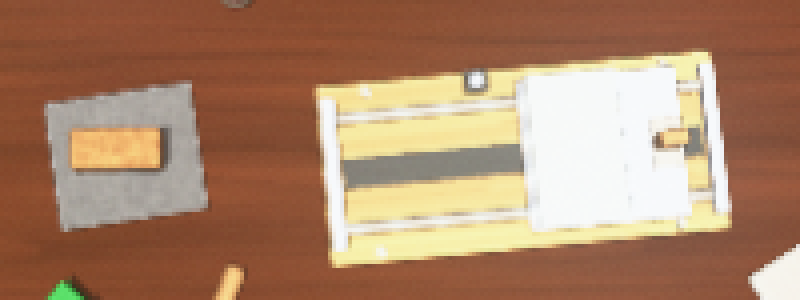

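View pics/scz.png

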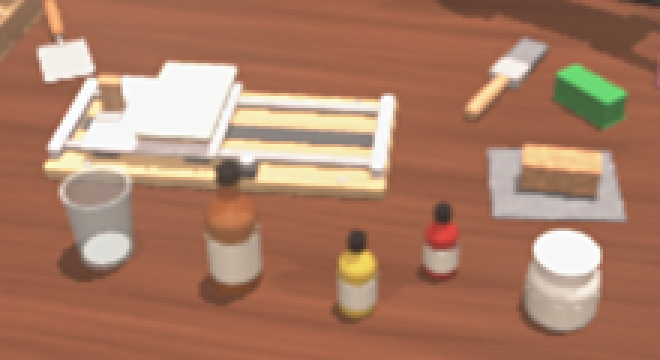

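```bash
python3 - <<'E'
from h import *
t=np.load('top0.npz');P=viewer.camera_params('top'); im=t['p']
def sub(l): return [(180+(x+.5)/4-.5,155+(y+.5)/4-.5) for x,y in l]
J=onplane(P,sub([(317,86),(711,51),(731,228),(333,266)]),.018)
print(J.round(4)); m=J.mean(0); y=((J[0]+J[3])-(J[1]+J[2]));y/=np.linalg.norm(y);print('jig',m,'yaw',np.degrees(np.arctan2(-y[0],y[1])), [np.linalg.norm(J[i]-J[i-1]) for i in range(4)])
ex=np.array([y[1],-y[0],0])
loc=lambda p:(round((p-m)@ex,4),round((p-m)@y,4))
H=onplane(P,sub([(673,138)]),.088)[0]; S=onplane(P,sub([(475,78)]),.036)[0]
print('handle',H,loc(H),'stop',S,loc(S))
hsv=cv2.cvtColor(im,cv2.COLOR_RGB2HSV)
k=np.zeros(im.shape[:2],np.uint8);k[185:200,192:225]=1
mk=((hsv[...,1]>90)&(k>0)).astype(np.uint8)
c=max(cv2.findContours(mk,0,1)[0],key=cv2.contourArea);r=cv2.minAreaRect(c);print(r)
B=onplane(P,cv2.boxPoints(r),.044);c0=B.mean(0);print('sander',c0,B.round(3))
for i in range(4):
    d=B[i]-B[i-1];print(np.linalg.norm(d),np.degrees(np.arctan2(d[1],d[0])))
M=onplane(P,sub([(45,103),(190,83),(208,208),(62,231)]),.004);print('mat',M.round(3),M.mean(0))
for nm,uv in dict(varn=(291,135),gel=(206,143),pot=(329,139),red=(239,152),yel=(258,133)).items(): print(nm,onplane(P,[uv],.07).round(3))
E
```

```text
[[ 0.6191  0.0805  0.018 ]
 [ 0.6521 -0.3167  0.018 ]
 [ 0.4737 -0.3313  0.018 ]
 [ 0.4396  0.0659  0.018 ]]
jig [ 0.54613892 -0.12541397  0.018     ] yaw 4.824814280372112 [np.float64(0.1800930787756782), np.float64(0.3985702659621984), np.float64(0.17908482472883203), np.float64(0.3985894137383068)]
handle [ 0.55691463 -0.26027307  0.088     ] (np.float64(-0.0006), np.float64(-0.1353)) stop [ 0.62348495 -0.07590521  0.036     ] (np.float64(0.0812), np.float64(0.0428))
((208.5, 192.0), (10.0, 23.0), 90.0)
sander [0.55427051 0.27853921 0.044     ] [[0.574 0.324 0.044]
 [0.574 0.233 0.044]
 [0.534 0.233 0.044]
 [0.535 0.324 0.044]]
0.03949902243053375 0.508084442810999
0.0908441387368296 -90.44144544369189
0.03940860586681632 -179.8244522213293
0.09061398209020091 89.61374067044768
mat [[0.606 0.356 0.004]
 [0.625 0.209 0.004]
 [0.499 0.19  0.004]
 [0.477 0.337 0.004]] [0.55162809 0.27297513 0.004     ]
varn [[ 0.774 -0.047  0.07 ]]
gel [[0.745 0.286 0.07 ]]
pot [[ 0.757 -0.196  0.07 ]]
red [[0.707 0.157 0.07 ]]
yel [[0.783 0.082 0.07 ]]
```

```bash
cat >> h.py <<'E'
from scipy.spatial.transform import Rotation as R
def plan(xyz,yaw):
    """remaining: tool-frame shift and turn about tool x; yaw = angle of tool y axis (deg) mod 180"""
    s=st();Rm=R.from_quat(s['tool_rot']).as_matrix();print('tool x',Rm[:,0].round(4),'ang y',np.degrees(np.arctan2(Rm[1,1],Rm[0,1])).round(2))
    e=np.array(xyz)-s['position'];a=np.arctan2(Rm[1,1],Rm[0,1]);t=(np.radians(yaw)-a+np.pi/2)%np.pi-np.pi/2
    print('shift tool',(Rm.T@e).round(4),'world err',e.round(4),'turn about tool x',round(-t,4))
E
python3 - <<'E'
from h import *
plan([.554,.2785,.2],0)
p,d=viewer.camera('wrist');cv2.imwrite('pics/w0.png',p[:,:,::-1]);P=viewer.camera_params('wrist');print(P)
E
```

```text
t 0.1 pos [0.1623 0.5253 0.2448] q [ 0.1052  0.6994 -0.106   0.699 ] F [ 0.21  1.39 -0.71] M [ 0.02 -0.03 -0.04] w 0.0856
tool x [-7.0e-04 -1.1e-03 -1.0e+00] ang y 72.83
shift tool [ 0.0448 -0.1201  0.4471] world err [ 0.3917 -0.2468 -0.0448] turn about tool x 1.2711
{'vfov': 61.36028481449881, 'cx': 257.89958431862135, 'cy': 189.02203970193457, 'D': array([-0.02873133,  0.        ,  0.        ,  0.        ,  0.        ]), 'camera_from_world': array([[ 0.29499377,  0.95549663, -0.00220707, -0.54939306],
       [-0.91869977,  0.28299696, -0.2755058 ,  0.03660963],
       [-0.26262027,  0.08330013,  0.96129688, -0.37905623],
       [ 0.        ,  0.        ,  0.        ,  1.        ]])}
```

View pics/w0.png

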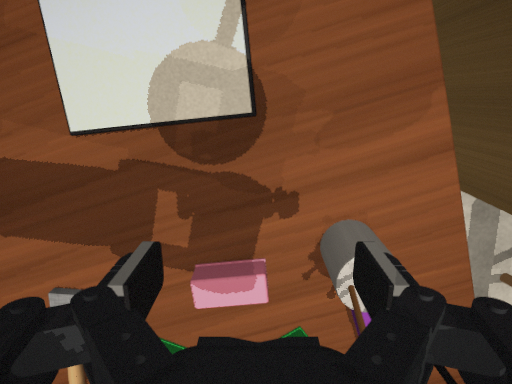

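Call:
{"method": "play_rows", "body": {"targets": "0 -0.01 0.036 0;0 -0.01 0.036 0;0 -0.01 0.036 0;0 -0.01 0.036 0;0 -0.01 0.036 0;0 -0.01 0.036 0;0 -0.01 0.036 0;0 -0.01 0.036 0;0 -0.01 0.036 0;0 -0.01 0.036 0;0 -0.01 0.036 0;0 -0.01 0.036 0", "hand": 1}}

```text
clock: 1.35
position: [0.55, 0.2758, 0.2414]
tool_rot: [0.101, 0.702, -0.104, 0.698]
wrist_force: [0.0, 0.6, -0.3]
grip_width: 0.0853
```

Call:
{"method": "play_rows", "body": {"targets": "0 0 0 0.14;0 0 0 0.14;0 0 0 0.14;0 0 0 0.14;0 0 0 0.14;0 0 0 0.14;0 0 0 0.14;0 0 0 0.14;0 0 0 0.14;0 0 0 0"}}

```text
clock: 2.35
position: [0.5538, 0.2708, 0.2359]
tool_rot: [-0.504, -0.492, 0.515, -0.488]
wrist_force: [0.7, 0.4, 0.3]
grip_width: 0.0852
```

```bash
python3 - <<'E'
from h import *
plan([.554,.2785,.2],0)
E
```

```text
t 2.35 pos [0.5538 0.2708 0.2359] q [-0.5043 -0.4922  0.5149 -0.4882] F [0.71 0.45 0.3 ] M [-0.01 -0.06  0.05] w 0.0852
tool x [-0.0147 -0.0064 -0.9999] ang y -2.23
shift tool [ 0.0359  0.0004 -0.0079] world err [ 0.0002  0.0077 -0.0359] turn about tool x -0.0389
```

```bash
python3 - <<'E'
from h import *
st();P=viewer.camera_params('wrist')
p,d=viewer.camera('wrist');cv2.imwrite('pics/w1.png',p[:,:,::-1]);np.savez('w1.npz',p=p,d=d,T=P['camera_from_world'])
st()
E
```

```text
t 2.35 pos [0.5538 0.2708 0.2359] q [-0.5043 -0.4922  0.5149 -0.4882] F [0.71 0.45 0.3 ] M [-0.01 -0.06  0.05] w 0.0852
t 2.4 pos [0.5538 0.2708 0.2359] q [-0.5033 -0.4932  0.514  -0.4892] F [-0.34 -0.16 -0.31] M [ 0.01  0.02 -0.02] w 0.0852
```

View pics/w1.png

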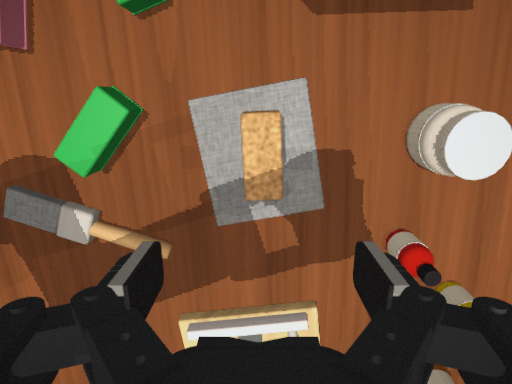

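```bash
python3 - <<'E'
from h import *
P=viewer.camera_params('wrist');w=np.load('w1.npz');P['camera_from_world']=w['T'];im=w['p']
hsv=cv2.cvtColor(im,cv2.COLOR_RGB2HSV)
k=np.zeros(im.shape[:2],np.uint8);k[85:215,205:310]=1
mk=((hsv[...,1]>90)&(k>0)).astype(np.uint8)
c=max(cv2.findContours(mk,0,1)[0],key=cv2.contourArea);r=cv2.minAreaRect(c);print(r)
B=onplane(P,cv2.boxPoints(r),.044);print('sander',B.mean(0),B.round(4))
for i in range(4):
    d=B[i]-B[i-1];print(np.linalg.norm(d),np.degrees(np.arctan2(d[1],d[0])))
print(proj(P,[[.5538,.2708,.044]]))
M=onplane(P,[(189,100),(305,78),(324,207),(218,225)],.004);print('mat',M.round(4),M.mean(0))
E
```

```text
((262.1141357421875, 155.12547302246094), (89.13318634033203, 40.26630783081055), 87.51044464111328)
sander [0.55624005 0.28080528 0.044     ] [[0.5365 0.3259 0.044 ]
 [0.5753 0.3261 0.044 ]
 [0.5775 0.2359 0.044 ]
 [0.5357 0.2354 0.044 ]]
0.0905434576779278 89.46928680170383
0.038785626820748015 0.2671001443839314
0.09024754217999555 -88.55864185415463
0.041896937812197076 -179.3143046859158
[[260.08996854 166.67606256]]
mat [[0.4792 0.3382 0.004 ]
 [0.604  0.3559 0.004 ]
 [0.6265 0.2109 0.004 ]
 [0.5    0.1921 0.004 ]] [0.55242261 0.27427195 0.004     ]
```

Call:
{"method": "play_rows", "body": {"targets": "0.01 0.001 -0.009 -0.039;0.02 0 0 0;0.02 0 0 0;0.02 0 0 0;0.02 0 0 0;0.02 0 0 0;0.02 0 0 0;0.01 0 0 0;0 0 0 0"}}

```text
clock: 3.3
position: [0.5515, 0.2835, 0.0846]
tool_rot: [0.482, 0.515, -0.494, 0.509]
wrist_force: [-0.6, 0.1, -0.3]
grip_width: 0.0852
```

```bash
python3 - <<'E'
from h import *
plan([.555,.280,.028],0)
P=viewer.camera_params('wrist')
p,d=viewer.camera('wrist');cv2.imwrite('pics/w2.png',p[:,:,::-1]);np.savez('w2.npz',p=p,d=d,T=P['camera_from_world'])
E
```

```text
t 3.3 pos [0.5515 0.2835 0.0846] q [ 0.4815  0.5151 -0.4939  0.5088] F [-0.62  0.1  -0.33] M [ 0.    0.03 -0.02] w 0.0852
tool x [-0.0186 -0.0064 -0.9998] ang y 2.77
shift tool [0.0565 0.0044 0.0034] world err [ 0.0035 -0.0035 -0.0566] turn about tool x 0.0484
```

View pics/w2.png

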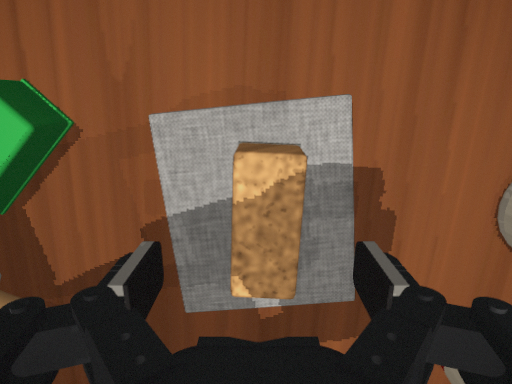

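```bash
python3 - <<'E'
from h import *
P=viewer.camera_params('wrist');w=np.load('w2.npz');P['camera_from_world']=w['T'];im=w['p']
B=onplane(P,[(234.5,153.5),(306.5,154.5),(297,299),(231.5,296.5)],.044);print('sander',B.mean(0),B.round(4))
for i in range(4):
    d=B[i]-B[i-1];print(np.linalg.norm(d),np.degrees(np.arctan2(d[1],d[0])))
E
```

```text
sander [0.55670131 0.28029143 0.044     ] [[0.537  0.3235 0.044 ]
 [0.5749 0.3249 0.044 ]
 [0.5773 0.2367 0.044 ]
 [0.5376 0.2361 0.044 ]]
0.08740070077953833 90.4017483967951
0.037884618884194365 2.1953810977877932
0.08820373067793562 -88.45457693573836
0.039628587048733815 -179.01945435925794
```

Call:
{"method": "play_rows", "body": {"targets": "0 0.004 0.002 0.045;0 0 0 0;0 0 0 0"}}

```text
clock: 3.65
position: [0.557, 0.2826, 0.0878]
tool_rot: [0.494, 0.504, -0.503, 0.499]
wrist_force: [0.1, 0.3, 0.8]
grip_width: 0.0851
```

```bash
python3 - <<'E'
from h import *
plan([.555,.280,.028],0)
E
```

```text
t 3.65 pos [0.557  0.2826 0.0878] q [ 0.4938  0.5038 -0.5029  0.4994] F [0.08 0.31 0.84] M [ 0.04 -0.03  0.  ] w 0.0851
tool x [-0.0135 -0.0048 -0.9999] ang y 0.37
shift tool [ 0.0598 -0.0012  0.0023] world err [-0.002  -0.0026 -0.0598] turn about tool x 0.0065
```

Call:
{"method": "play_rows", "body": {"targets": "0.01 0 0.002 0;0.01 0 0 0;0.01 0 0 0;0.01 0 0 0;0.01 0 0 0;0.005 0 0 0;0 0 0 0;0 0 0 0"}}

```text
clock: 4.45
position: [0.5557, 0.2803, 0.0276]
tool_rot: [0.493, 0.505, -0.502, 0.5]
wrist_force: [0.3, 0.5, 0.6]
grip_width: 0.0854
```

```bash
python3 - <<'E'
from h import *
plan([.556,.280,.028],0)
E
```

```text
t 4.45 pos [0.5557 0.2803 0.0276] q [ 0.4928  0.5048 -0.5023  0.5001] F [0.28 0.47 0.57] M [-0.03 -0.02  0.02] w 0.0854
tool x [-0.0142 -0.0049 -0.9999] ang y 0.56
shift tool [-0.0004  0.0003  0.0003] world err [ 0.0003 -0.0003  0.0004] turn about tool x 0.0097
```

Call:
{"method": "play_rows", "body": {"targets": "0 0 0 0;0 0 0 0;0 0 0 0;0 0 0 0;0 0 0 0;0 0 0 0;0 0 0 0;0 0 0 0;0 0 0 0;0 0 0 0", "hand": -1, "force": 60}}

```text
clock: 5.45
position: [0.5563, 0.2805, 0.0291]
tool_rot: [0.494, 0.504, -0.502, 0.501]
wrist_force: [-0.4, 1.2, -0.2]
grip_width: 0.0387
```

```bash
python3 - <<'E'
from h import *
plan([.556,.280,.028],0)
P=viewer.camera_params('wrist')
p,d=viewer.camera('wrist');cv2.imwrite('pics/w3.png',p[:,:,::-1])
E
```

```text
t 5.45 pos [0.5563 0.2805 0.0291] q [ 0.4935  0.5043 -0.5015  0.5006] F [-0.4   1.21 -0.22] M [-0.07  0.02 -0.01] w 0.0387
tool x [-0.0117 -0.0043 -0.9999] ang y 0.56
shift tool [ 0.0011 -0.0003  0.0005] world err [-0.0003 -0.0005 -0.0011] turn about tool x 0.0098
```

View pics/w3.png

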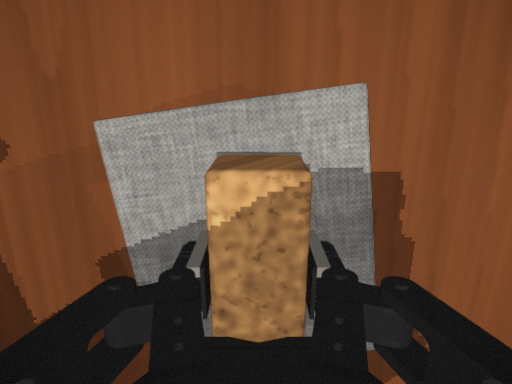

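```bash
python3 - <<'E'
from h import *
t=np.load('top0.npz');P=viewer.camera_params('top');c=cloud(P,t['d'])
s=np.load('scene0.npz');Q=viewer.camera_params('scene');c2=cloud(Q,s['d'])
m=np.array([.54614,-.12541]);a=np.radians(4.825);Rj=np.array([[np.cos(a),-np.sin(a)],[np.sin(a),np.cos(a)]])
for c in (c,c2):
    l=(c[...,:2]-m)@Rj; z=c[...,2]
    k=(abs(l[...,0])<.12)&(abs(l[...,1])<.2)
    print(np.histogram(z[k],bins=np.arange(0,.1,.006)))
    kk=k&(abs(z-.066)<.009); print('panel pts',kk.sum(),np.percentile(l[kk],[0,2,10,50,90,98,100],axis=0).round(4).tolist())
g=cv2.cvtColor(t['p'],cv2.COLOR_RGB2GRAY)[160:225,290:370].astype(float)
e=np.clip((g-205)*5,0,255).astype(np.uint8);cv2.imwrite('pics/e.png',cv2.resize(e,None,fx=9,fy=9,interpolation=0))
E
```

```text
(array([ 626,  207,  997, 1033,  312,  351,  396,  305,   35,   55,  402,
        383,   52,    4,   22,    6]), array([0.   , 0.006, 0.012, 0.018, 0.024, 0.03 , 0.036, 0.042, 0.048,
       0.054, 0.06 , 0.066, 0.072, 0.078, 0.084, 0.09 , 0.096]))
panel pts 875 [[-0.076, -0.1292], [-0.0731, -0.0887], [-0.0618, -0.0814], [-0.0018, -0.0458], [0.0593, -0.0097], [0.0713, -0.003], [0.0757, 0.001]]
(array([ 481,  109,  255, 1261,  226,  287,  312,  385,   13,   43,  102,
        551,   11,   12,   19,    5]), array([0.   , 0.006, 0.012, 0.018, 0.024, 0.03 , 0.036, 0.042, 0.048,
       0.054, 0.06 , 0.066, 0.072, 0.078, 0.084, 0.09 , 0.096]))
panel pts 685 [[-0.0765, -0.1498], [-0.0719, -0.1389], [-0.0566, -0.0847], [0.008, -0.0461], [0.0711, -0.0077], [0.0745, -0.0014], [0.0768, 0.0004]]
```

View pics/e.png

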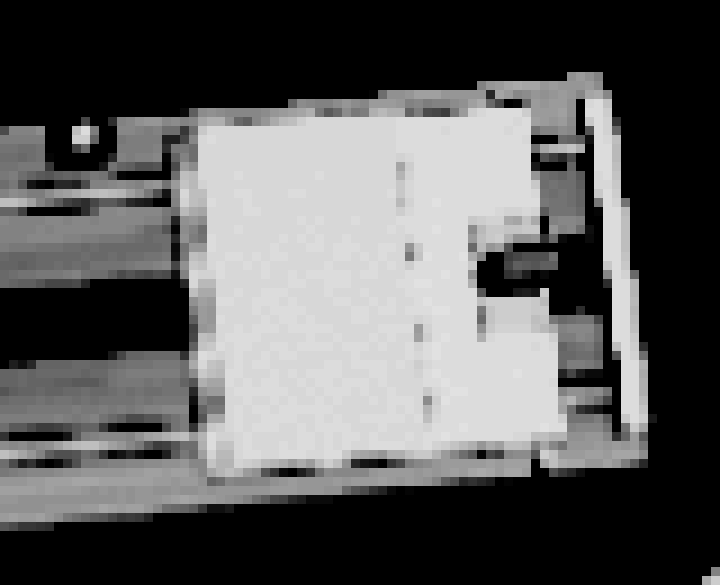

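```bash
python3 - <<'E'
from h import *
t=np.load('top0.npz');P=viewer.camera_params('top');c=cloud(P,t['d'])
s=np.load('scene0.npz');Q=viewer.camera_params('scene');c2=cloud(Q,s['d'])
m=np.array([.54614,-.12541]);a=np.radians(4.825);Rj=np.array([[np.cos(a),-np.sin(a)],[np.sin(a),np.cos(a)]])
for n,c in (('top',c),('scene',c2)):
    l=(c[...,:2]-m)@Rj; z=c[...,2]
    k=(abs(l[...,0])<.03)&(l[...,1]<-.09)&(l[...,1]>-.18)&(z>.078)
    print(n,k.sum(),l[k].min(0),l[k].max(0),l[k].mean(0),z[k].mean())
    k=(abs(l[...,0]-.08)<.03)&(abs(l[...,1]-.04)<.04)&(z>.031)&(z<.07)
    print(n,'stop',k.sum(),l[k].min(0),l[k].max(0),l[k].mean(0),z[k].mean())
    k=(abs(l[...,0])<.06)&(abs(z-.042)<.008)&(l[...,1]<0)&(l[...,1]>-.18);print('plate',np.percentile(l[k],[0,2,98,100],axis=0).round(4).tolist())
crop(s['p'],160,170,100,60,8,'pics/scz2.png')
crop(t['p'],290,160,80,65,9,'pics/tz2.png')
E
```

```text
top 31 [-0.0084041  -0.15082612] [ 0.00759738 -0.12307864] [-0.00105747 -0.13675445] 0.08732975402481802
top stop 48 [0.05024145 0.00215026] [0.08633678 0.07466692] [0.06777541 0.03785418] 0.03644694469734982
plate [[-0.0597, -0.1798], [-0.0579, -0.1552], [0.0577, -0.0008], [0.0599, -0.0]]
scene 36 [-0.00827933 -0.14902067] [ 0.01025123 -0.12335861] [ 0.00378869 -0.13540358] 0.08568608690879981
scene stop 79 [5.13296280e-02 8.19312564e-05] [0.08999175 0.07833123] [0.06782729 0.03790873] 0.03584654289959406
plate [[-0.0595, -0.18], [-0.0558, -0.1641], [0.0593, -0.0014], [0.0598, -0.0001]]
```

View pics/tz2.png

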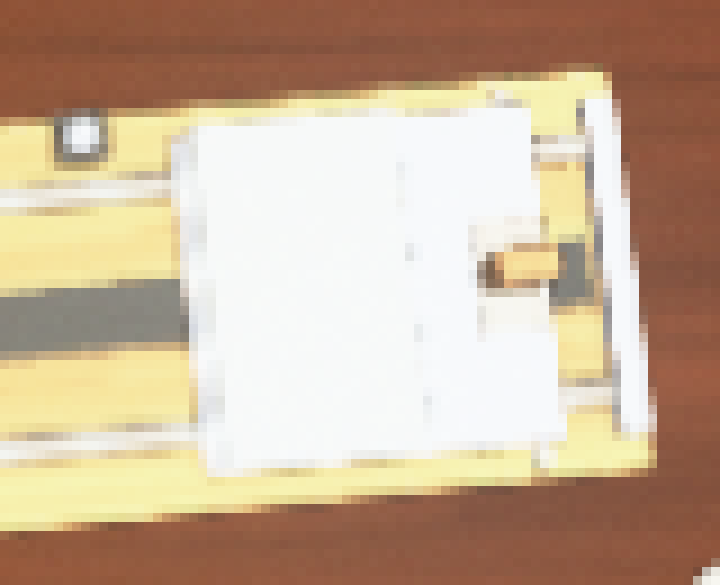

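View pics/scz2.png

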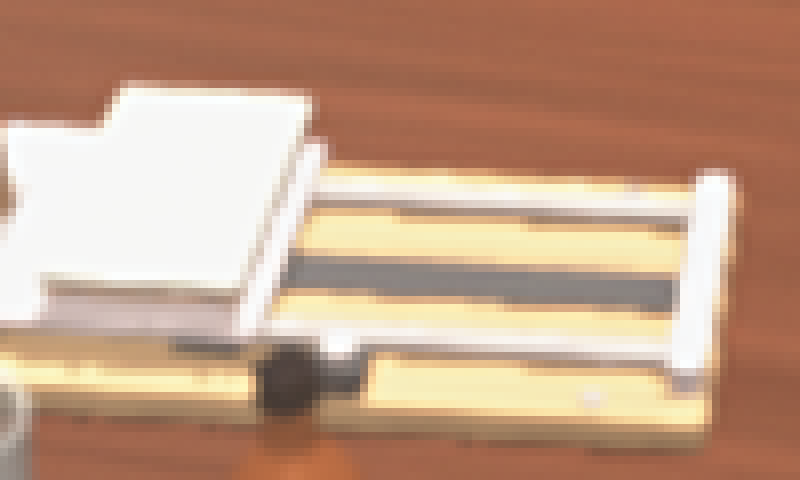

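```bash
python3 - <<'E'
from h import *
P=viewer.camera_params('top');Q=viewer.camera_params('scene')
m=np.array([.54614,-.12541]);a=np.radians(4.825);Rj=np.array([[np.cos(a),-np.sin(a)],[np.sin(a),np.cos(a)]])
L=lambda X:((X[:,:2]-m)@Rj).round(4).tolist()
f=lambda l:[(290+(x+.5)/9-.5,160+(y+.5)/9-.5) for x,y in l]
print('right edge .066',L(onplane(P,f([(401,165),(410,252),(419,332),(428,405)]),.066)))
print('left edge .066',L(onplane(P,f([(197,125),(224,460)]),.066)))
print('plate right .042',L(onplane(P,f([(532,110),(562,430)]),.042)), 'left',L(onplane(P,f([(178,150),(207,470)]),.042)))
g=lambda l:[(160+(x+.5)/8-.5,170+(y+.5)/8-.5) for x,y in l]
print('scene panel corners',L(onplane(Q,g([(122,84),(313,98),(240,290),(42,276)]),.066)))
t=np.load('top0.npz');c=cloud(P,t['d']);l=(c[...,:2]-m)@Rj
for x in (-.06,-.04,-.02,.03,.05,.065):
    k=(abs(l[...,0]-x)<.004)&(l[...,1]<.02)&(l[...,1]>-.17);i=np.argsort(l[k][:,1]);
    y=l[k][i,1];z=c[k][i,2]
    print(x,[(round(float(z[(y>=b)&(y<b+.01)].mean()),3)) for b in np.arange(-.16,.02,.01)])
E
```

```text
right edge .066 [[0.0499, -0.0913], [0.012, -0.0911], [-0.0228, -0.0911], [-0.0544, -0.0916]]
left edge .066 [[0.0752, -0.005], [-0.0697, -0.0015]]
plate right .042 [[0.0718, -0.1566], [-0.0696, -0.1537]] left [[0.0682, 0.0012], [-0.0723, 0.0031]]
scene panel corners [[-0.0837, -0.0924], [-0.0811, 0.0004], [0.0745, 0.0015], [0.0733, -0.0853]]
-0.06 [0.042, 0.041, 0.039, 0.041, 0.04, 0.043, 0.048, 0.066, 0.066, 0.066, 0.066, 0.069, 0.07, 0.065, 0.067, 0.062, 0.036, 0.029]
-0.04 [0.04, 0.043, 0.042, 0.044, 0.037, 0.041, 0.039, 0.066, 0.065, 0.064, 0.067, 0.065, 0.068, 0.067, 0.064, 0.069, 0.033, 0.018]
-0.02 [0.041, 0.043, 0.047, 0.041, 0.043, 0.04, 0.042, 0.067, 0.064, 0.062, 0.065, 0.064, 0.067, 0.064, 0.066, 0.055, 0.019, 0.018]
0.03 [0.045, 0.041, 0.04, 0.041, 0.042, 0.041, 0.044, 0.064, 0.066, 0.065, 0.065, 0.066, 0.066, 0.067, 0.069, 0.053, 0.026, 0.015]
0.05 [0.039, 0.04, 0.042, 0.045, 0.042, 0.039, 0.042, 0.066, 0.065, 0.065, 0.068, 0.066, 0.069, 0.063, 0.067, 0.053, 0.023, 0.03]
0.065 [0.046, 0.041, 0.04, 0.042, 0.042, 0.039, 0.039, 0.067, 0.067, 0.064, 0.066, 0.065, 0.063, 0.066, 0.064, 0.047, 0.024, 0.014]
```

Call:
{"method": "play_rows", "body": {"targets": "-0.01 0 0 0;-0.02 0 0 0;-0.02 0 0 0;-0.02 0 0 0;-0.02 0 0 0;-0.02 0 0 0;-0.01 0 0 0;0 0 0 0;0 0 0 0"}}

```text
clock: 6.4
position: [0.5571, 0.2809, 0.1569]
tool_rot: [0.493, 0.504, -0.502, 0.5]
wrist_force: [-0.3, 0.1, -1.8]
grip_width: 0.0389
```

```bash
python3 - <<'E'
from h import *
plan([.4842,-.1773,.12],4.8)
p,d=viewer.camera('scene');crop(p,120,120,260,170,3,'pics/s1.png')
p,d=viewer.camera('wrist');cv2.imwrite('pics/w4.png',p[:,:,::-1])
E
```

```text
t 6.4 pos [0.5571 0.2809 0.1569] q [ 0.4935  0.5044 -0.5016  0.5005] F [-0.31  0.07 -1.78] M [ 0.03 -0.03  0.  ] w 0.0389
tool x [-0.012  -0.0043 -0.9999] ang y 0.56
shift tool [ 0.0398 -0.077   0.4573] world err [-0.0729 -0.4582 -0.0369] turn about tool x -0.074
```

View pics/s1.png

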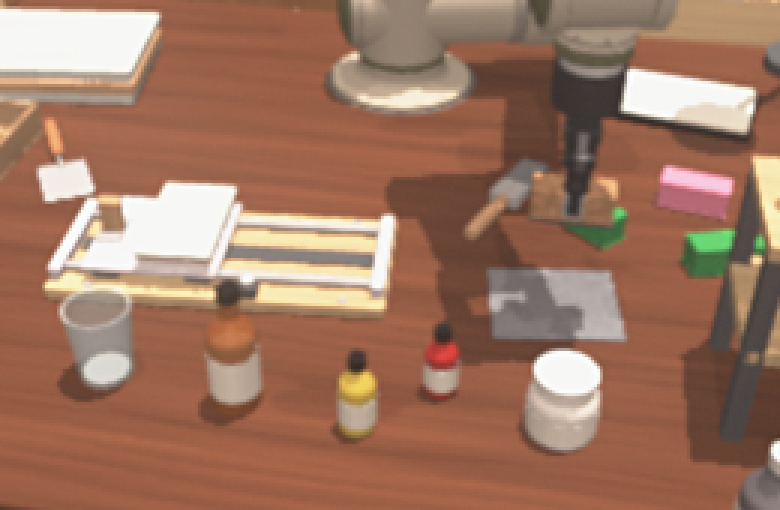

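View pics/w4.png

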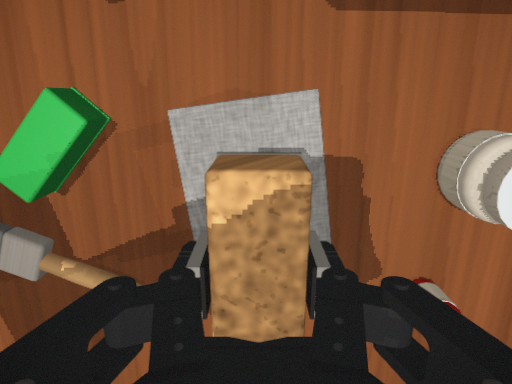

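Call:
{"method": "play_rows", "body": {"targets": "0 -0.002 0.01 0;0 -0.004 0.02 0;0 -0.004 0.02 0;0 -0.004 0.02 0;0 -0.004 0.02 0;0 -0.004 0.02 0;0 -0.004 0.02 0;0 -0.004 0.02 0;0 -0.004 0.02 0;0 -0.004 0.02 0;0 -0.004 0.02 0;0 -0.004 0.02 0"}}

```text
clock: 7.7
position: [0.5054, 0.037, 0.1501]
tool_rot: [0.488, 0.508, -0.506, 0.497]
wrist_force: [-0.0, 0.6, -0.7]
grip_width: 0.0392
```

Call:
{"method": "play_rows", "body": {"targets": "0 -0.003 0.02 0;0 -0.003 0.02 0;0 -0.003 0.02 0;0 -0.003 0.02 0;0 -0.003 0.02 0;0 -0.003 0.02 0;0 -0.003 0.02 0;0 -0.003 0.02 0;0 -0.003 0.02 0;0 -0.003 0.015 0;0 0 0 0;0 0 0 0"}}

```text
clock: 8.9
position: [0.4667, -0.1716, 0.1461]
tool_rot: [0.487, 0.511, -0.51, 0.491]
wrist_force: [0.2, 0.1, -0.5]
grip_width: 0.0393
```

```bash
python3 - <<'E'
from h import *
plan([.4842,-.1773,.12],4.8)
E
```

```text
t 8.9 pos [ 0.4667 -0.1716  0.1461] q [ 0.4872  0.5113 -0.5101  0.4908] F [ 0.23  0.05 -0.52] M [ 0.03 -0.05  0.03] w 0.0393
tool x [-0.0434 -0.0025 -0.9991] ang y 0.27
shift tool [0.0253 0.0186 0.0058] world err [ 0.0175 -0.0057 -0.0261] turn about tool x -0.079
```

Call:
{"method": "play_rows", "body": {"targets": "0 0.006 0.002 -0.025;0 0.006 0.002 -0.025;0 0.006 0.001 -0.025;0 0 0 0;0 0 0 0"}}

```text
clock: 9.4
position: [0.4867, -0.1741, 0.1447]
tool_rot: [0.466, 0.533, -0.488, 0.511]
wrist_force: [0.3, -0.1, -1.1]
grip_width: 0.0393
```

```bash
python3 - <<'E'
from h import *
plan([.4842,-.1773,.12],4.8)
for q in ([.1052,.6994,-.106,.699],[0.101, 0.702, -0.104, 0.698],[-0.504, -0.492, 0.515, -0.488],[0.488, 0.508, -0.506, 0.497],[0.487, 0.511, -0.51, 0.491]): print(R.from_quat(q).as_matrix()[:,0].round(4))
print(robot.get_state()['joint_pos'].round(3))
E
```

```text
t 9.4 pos [ 0.4867 -0.1741  0.1447] q [ 0.466   0.5329 -0.4879  0.5107] F [ 0.32 -0.06 -1.12] M [-0.   -0.05 -0.04] w 0.0393
tool x [-0.044  -0.0017 -0.999 ] ang y 5.15
shift tool [ 0.0248 -0.0017  0.003 ] world err [-0.0025 -0.0032 -0.0247] turn about tool x 0.006
[-7.e-04 -1.e-03 -1.e+00]
[-0.0062 -0.0034 -1.    ]
[-0.0151 -0.0067 -0.9999]
[-0.029  -0.0072 -0.9996]
[-0.043  -0.0031 -0.9991]
[-0.561  0.439  1.521 -0.027  1.218 -0.641]
```

Call:
{"method": "play_rows", "body": {"targets": "0 0 -0.045 0;0 0 -0.045 0;0 0 -0.045 0;0 0 -0.045 0;0 0 0 0;0 0 0 0"}}

```text
clock: 10.0
position: [0.4699, 0.0113, 0.1449]
tool_rot: [0.466, 0.532, -0.488, 0.511]
wrist_force: [1.4, -0.3, -1.4]
grip_width: 0.0392
```

```bash
python3 - <<'E'
from h import *
plan([.4842,-.1773,.12],4.8)
E
```

```text
t 10.0 pos [0.4699 0.0113 0.1449] q [ 0.4664  0.5321 -0.4881  0.511 ] F [ 1.43 -0.31 -1.37] M [ 0.04 -0.03 -0.  ] w 0.0392
tool x [-0.0427 -0.0025 -0.9991] ang y 5.08
shift tool [ 0.0248 -0.0014  0.1891] world err [ 0.0143 -0.1886 -0.0249] turn about tool x 0.0048
```

Call:
{"method": "play_rows", "body": {"targets": "0 0 0.015 0;0 0 0.015 0;0 0 0.015 0;0 0 0.015 0;0 0 0.015 0;0 0 0.015 0;0 0 0.015 0;0 0 0.015 0;0 0 0.015 0;0 0 0.015 0;0 0 0.015 0;0 0 0.015 0"}}

```text
clock: 11.2
position: [0.4854, -0.1855, 0.1449]
tool_rot: [0.469, 0.529, -0.491, 0.509]
wrist_force: [-0.4, -0.2, -1.6]
grip_width: 0.0391
```

```bash
python3 - <<'E'
from h import *
plan([.4842,-.1773,.12],4.8)
E
```

```text
t 11.2 pos [ 0.4854 -0.1855  0.1449] q [ 0.4686  0.5294 -0.4906  0.5093] F [-0.41 -0.16 -1.64] M [-0.01 -0.01 -0.02] w 0.0391
tool x [-0.042  -0.0035 -0.9991] ang y 4.56
shift tool [ 0.0249  0.0005 -0.0083] world err [-0.0012  0.0082 -0.0249] turn about tool x -0.0043
```

Call:
{"method": "play_rows", "body": {"targets": "0 0.01 0 0;0 0.01 0 0;0 0.01 0 0;0 0.01 0 0;0 0.01 0 0;0 0.01 0 0;0 0.01 0 0;0 0.01 0 0;0 0 0 0;0 0 0 0"}}

```text
clock: 12.2
position: [0.5732, -0.1784, 0.1404]
tool_rot: [0.468, 0.53, -0.49, 0.509]
wrist_force: [0.1, 0.5, -1.6]
grip_width: 0.0391
```

```bash
python3 - <<'E'
from h import *
plan([.4842,-.1773,.12],4.8)
E
```

```text
t 12.2 pos [ 0.5732 -0.1784  0.1404] q [ 0.4682  0.5301 -0.4901  0.5095] F [ 0.11  0.48 -1.61] M [ 0.   -0.02 -0.01] w 0.0391
tool x [-0.0424 -0.0029 -0.9991] ang y 4.66
shift tool [ 0.0241 -0.0876 -0.0083] world err [-0.089   0.0011 -0.0204] turn about tool x -0.0024
```

Call:
{"method": "play_rows", "body": {"targets": "0 -0.035 0 0;0 -0.035 0 0;0 0 0 0;0 0 0 0"}}

```text
clock: 12.6
position: [0.5004, -0.1838, 0.1431]
tool_rot: [0.468, 0.53, -0.49, 0.509]
wrist_force: [-0.2, -0.5, -0.8]
grip_width: 0.0391
```

```bash
python3 - <<'E'
from h import *
plan([.4842,-.1773,.12],4.8)
E
```

```text
t 12.6 pos [ 0.5004 -0.1838  0.1431] q [ 0.4681  0.5304 -0.4901  0.5093] F [-0.17 -0.53 -0.81] M [ 0.05 -0.06 -0.  ] w 0.0391
tool x [-0.043  -0.0028 -0.9991] ang y 4.67
shift tool [ 0.0238 -0.0146 -0.0078] world err [-0.0162  0.0065 -0.0231] turn about tool x -0.0022
```

Call:
{"method": "play_rows", "body": {"targets": "0 0.004 -0.02 0;0 0.004 -0.02 0;0 0.004 -0.02 0;0 0.004 -0.02 0;0 0.004 -0.02 0;0 0.004 -0.02 0;0 0.004 -0.02 0;0 0.004 -0.02 0;0 0.004 -0.02 0;0 0.004 -0.02 0;0 0 0 0"}}

```text
clock: 13.7
position: [0.5322, 0.0267, 0.1421]
tool_rot: [0.469, 0.528, -0.489, 0.512]
wrist_force: [-0.4, -1.5, -1.7]
grip_width: 0.0386
```

```bash
python3 - <<'E'
from h import *
plan([.4842,-.1773,.12],4.8)
E
```

```text
t 13.7 pos [0.5322 0.0267 0.1421] q [ 0.4692  0.5281 -0.4889  0.5118] F [-0.41 -1.54 -1.72] M [ 0.03 -0.03  0.03] w 0.0386
tool x [-0.0358 -0.0048 -0.9993] ang y 4.68
shift tool [ 0.0248 -0.0637  0.1994] world err [-0.048  -0.204  -0.0221] turn about tool x -0.002
```

Call:
{"method": "play_rows", "body": {"targets": "0 0.004 -0.02 0;0 0.004 -0.02 0;0 0.004 -0.02 0;0 0.004 -0.02 0;0 0.004 -0.02 0;0 0.004 -0.02 0;0 0 0 0"}}

```text
clock: 14.4
position: [0.5508, 0.1501, 0.1407]
tool_rot: [0.47, 0.527, -0.489, 0.513]
wrist_force: [0.4, -0.8, -2.2]
grip_width: 0.0391
```

```bash
python3 - <<'E'
from h import *
plan([.4842,-.1773,.12],4.8)
E
```

```text
t 14.4 pos [0.5508 0.1501 0.1407] q [ 0.4698  0.5267 -0.4889  0.5127] F [ 0.36 -0.82 -2.24] M [ 0.04 -0.04 -0.03] w 0.0391
tool x [-0.0328 -0.0064 -0.9994] ang y 4.63
shift tool [ 0.025  -0.092   0.3208] world err [-0.0666 -0.3274 -0.0207] turn about tool x -0.003
```

Call:
{"method": "play_rows", "body": {"targets": "0 -0.008 0.045 0;0 -0.008 0.045 0;0 -0.008 0.045 0;0 0 0 0"}}

```text
clock: 14.8
position: [0.5388, 0.0072, 0.1417]
tool_rot: [0.469, 0.527, -0.488, 0.515]
wrist_force: [0.1, 0.0, -2.1]
grip_width: 0.039
```

```bash
python3 - <<'E'
from h import *
plan([.4842,-.1773,.12],4.8)
E
```

```text
t 14.8 pos [0.5388 0.0072 0.1417] q [ 0.4686  0.5268 -0.4879  0.5147] F [ 0.05  0.04 -2.13] M [ 0.08 -0.02  0.02] w 0.039
tool x [-0.031  -0.0084 -0.9995] ang y 4.87
shift tool [ 0.025  -0.0694  0.179 ] world err [-0.0546 -0.1845 -0.0217] turn about tool x 0.0012
```

Call:
{"method": "play_rows", "body": {"targets": "0 -0.012 0.045 0;0 -0.012 0.045 0;0 -0.012 0.045 0;0 -0.012 0.045 0;0 0 0 0"}}

```text
clock: 15.3
position: [0.5054, -0.1848, 0.1447]
tool_rot: [0.469, 0.526, -0.488, 0.515]
wrist_force: [0.7, 1.2, -1.1]
grip_width: 0.0392
```

```bash
python3 - <<'E'
from h import *
plan([.4842,-.1773,.12],4.8)
E
```

```text
t 15.3 pos [ 0.5054 -0.1848  0.1447] q [ 0.4688  0.5256 -0.4881  0.5155] F [ 0.7   1.25 -1.13] M [ 0.05 -0.05 -0.02] w 0.0392
tool x [-0.0289 -0.0104 -0.9995] ang y 4.81
shift tool [ 0.0252 -0.0198 -0.0094] world err [-0.0212  0.0075 -0.0247] turn about tool x 0.0002
```

Call:
{"method": "play_rows", "body": {"targets": "0 0.004 -0.02 0;0 0.004 -0.02 0;0 0.004 -0.02 0;0 0.004 -0.02 0;0 0.004 -0.02 0;0 0.004 -0.02 0;0 0.004 -0.02 0;0 0.004 -0.02 0;0 0 0 0"}}

```text
clock: 16.2
position: [0.5249, -0.0206, 0.1422]
tool_rot: [0.47, 0.524, -0.49, 0.514]
wrist_force: [-0.2, -0.1, -1.2]
grip_width: 0.0391
```

```bash
python3 - <<'E'
from h import *
plan([.4842,-.1773,.12],4.8)
E
```

```text
t 16.2 pos [ 0.5249 -0.0206  0.1422] q [ 0.4703  0.5239 -0.4897  0.5143] F [-0.18 -0.11 -1.16] M [-0.05 -0.01  0.03] w 0.0391
tool x [-0.0286 -0.011  -0.9995] ang y 4.47
shift tool [ 0.0251 -0.0521  0.1528] world err [-0.0407 -0.1567 -0.0222] turn about tool x -0.0057
```

Call:
{"method": "play_rows", "body": {"targets": "0 -0.012 0.045 0;0 -0.012 0.045 0;0 -0.012 0.045 0;0 -0.012 0.02 0;0 0 0 0"}}

```text
clock: 16.7
position: [0.4885, -0.1858, 0.1452]
tool_rot: [0.469, 0.524, -0.489, 0.516]
wrist_force: [-1.1, 0.7, -0.8]
grip_width: 0.0394
```

```bash
python3 - <<'E'
from h import *
plan([.4842,-.1773,.12],4.8)
E
```

```text
t 16.7 pos [ 0.4885 -0.1858  0.1452] q [ 0.4686  0.5244 -0.4886  0.5164] F [-1.13  0.66 -0.83] M [ 0.02 -0.02 -0.02] w 0.0394
tool x [-0.0275 -0.0132 -0.9995] ang y 4.78
shift tool [ 0.0252 -0.0028 -0.0091] world err [-0.0043  0.0085 -0.0252] turn about tool x -0.0004
```

Call:
{"method": "play_rows", "body": {"targets": "0.01 -0.003 -0.008 0;0.01 0 0 0;0.01 0 0 0;0.01 0 0 0;0 0 0 0;0 0 0 0"}}

```text
clock: 17.3
position: [0.4843, -0.1791, 0.1027]
tool_rot: [0.469, 0.524, -0.489, 0.517]
wrist_force: [0.5, 0.1, -1.2]
grip_width: 0.0391
```

```bash
python3 - <<'E'
from h import *
plan([.4842,-.1773,.087],4.8)
p,d=viewer.camera('wrist');cv2.imwrite('pics/w5.png',p[:,:,::-1])
p,d=viewer.camera('scene');crop(p,140,130,150,100,5,'pics/s2.png')
st()
E
```

```text
t 17.3 pos [ 0.4843 -0.1791  0.1027] q [ 0.4687  0.5241 -0.4887  0.5165] F [ 0.54  0.11 -1.22] M [ 0.   -0.04 -0.02] w 0.0391
tool x [-0.027  -0.0135 -0.9995] ang y 4.76
shift tool [ 0.0156  0.0005 -0.002 ] world err [-0.0001  0.0018 -0.0157] turn about tool x -0.0007
t 17.4 pos [ 0.4842 -0.1792  0.1029] q [ 0.4688  0.5239 -0.4887  0.5166] F [ 1.21 -0.51 -1.64] M [ 0.01  0.   -0.03] w 0.0391
```

View pics/w5.png

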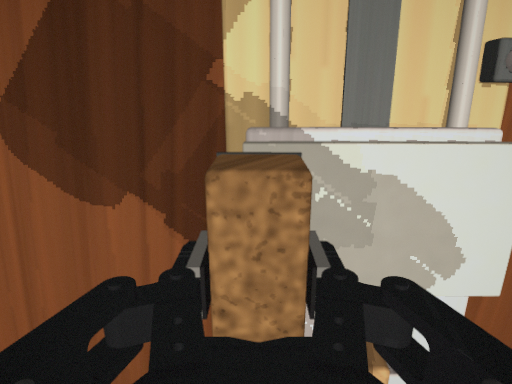

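View pics/s2.png

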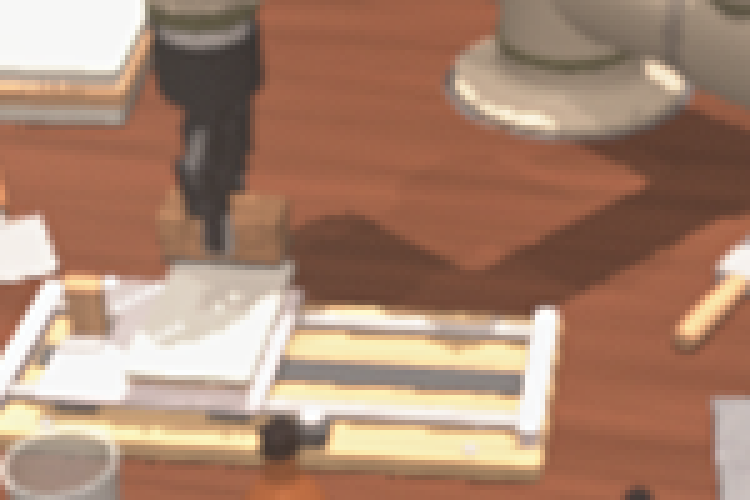

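```bash
python3 - <<'E'
from h import *
P=viewer.camera_params('wrist');s=st()
m=np.array([.54614,-.12541]);a=np.radians(4.825);Rj=np.array([[np.cos(a),-np.sin(a)],[np.sin(a),np.cos(a)]])
L=lambda X:((np.atleast_2d(X)[:,:2]-m)@Rj).round(4).tolist()
print('panel pts',L(onplane(P,[(243.5,141.5),(380,142),(500,142),(500,296),(460,296)],.066)))
print('tcp',L(s['position']))
# block far sole edge & top edge
print('block top far edge @',s['position'][2]+.015, L(onplane(P,[(207,171),(311,171)],s['position'][2]+.015)))
E
```

```text
t 17.4 pos [ 0.4842 -0.1792  0.1029] q [ 0.4688  0.5239 -0.4887  0.5166] F [ 1.21 -0.51 -1.64] M [ 0.01  0.   -0.03] w 0.0391
panel pts [[-0.074, -0.0012], [-0.0049, -0.0011], [0.056, -0.0006], [0.0757, -0.091], [0.052, -0.0911]]
tcp [[-0.0662, -0.0484]]
block top far edge @ 0.11793393612132222 [[-0.0835, -0.0041], [-0.0463, -0.0039]]
```

Call:
{"method": "play_rows", "body": {"targets": "0.005 0 -0.0025 0;0.005 0 0 0;0 0 0 0"}}

```text
clock: 17.7
position: [0.4841, -0.1767, 0.0928]
tool_rot: [0.469, 0.523, -0.489, 0.517]
wrist_force: [0.1, -0.8, -0.9]
grip_width: 0.0388
```

```bash
python3 - <<'E'
from h import *
plan([.4842,-.1768,.087],4.8)
E
```

```text
t 17.7 pos [ 0.4841 -0.1767  0.0928] q [ 0.4689  0.5234 -0.4885  0.5173] F [ 0.05 -0.79 -0.94] M [ 0.01  0.   -0.01] w 0.0388
tool x [-0.0252 -0.0146 -0.9996] ang y 4.76
shift tool [0.0058 0.0002 0.    ] world err [ 0.0001 -0.0001 -0.0058] turn about tool x -0.0006
```

Call:
{"method": "play_rows", "body": {"targets": "0.002 0 0 0;0.002 0 0 0;0.002 0 0 0"}}

```text
clock: 18.0
position: [0.4843, -0.1769, 0.0876]
tool_rot: [0.469, 0.523, -0.488, 0.518]
wrist_force: [-2.7, 1.8, 7.8]
grip_width: 0.0391
```

```bash
python3 - <<'E'
from h import *
plan([.4842,-.1768,.087],4.8)
E
```

```text
t 18.0 pos [ 0.4843 -0.1769  0.0876] q [ 0.469   0.5229 -0.4884  0.5178] F [-2.69  1.78  7.81] M [0.57 0.3  0.05] w 0.0391
tool x [-0.0239 -0.0153 -0.9996] ang y 4.77
shift tool [ 0.0006 -0.0001 -0.0002] world err [-0.0001  0.0001 -0.0006] turn about tool x -0.0005
```

Call:
{"method": "play_rows", "body": {"targets": "-0.0001 0.01 0 0;-0.0002 0.01 0 0;-0.0002 0.01 0 0"}}

```text
clock: 18.3
position: [0.5132, -0.1749, 0.0888]
tool_rot: [0.468, 0.523, -0.489, 0.517]
wrist_force: [-3.5, -1.3, 5.9]
grip_width: 0.0389
```

```bash
python3 - <<'E'
from h import *
plan([.616,-.1657,.087],4.8)
E
```

```text
t 18.3 pos [ 0.5132 -0.1749  0.0888] q [ 0.4683  0.5232 -0.4892  0.5173] F [-3.48 -1.27  5.91] M [0.1  0.61 0.1 ] w 0.0389
tool x [-0.0261 -0.0161 -0.9995] ang y 4.75
shift tool [-0.001   0.1032 -0.0006] world err [ 0.1028  0.0092 -0.0018] turn about tool x -0.0009
```

Call:
{"method": "play_rows", "body": {"targets": "0.0007 0.01 0 0;0.0006 0.01 0 0;0.0004 0.01 0 0"}}

```text
clock: 18.6
position: [0.5434, -0.1731, 0.0882]
tool_rot: [0.467, 0.523, -0.49, 0.518]
wrist_force: [-4.2, -1.1, 6.7]
grip_width: 0.039
```

```bash
python3 - <<'E'
from h import *
plan([.616,-.1657,.087],4.8)
E
```

```text
t 18.6 pos [ 0.5434 -0.1731  0.0882] q [ 0.4674  0.5231 -0.4898  0.5176] F [-4.17 -1.11  6.68] M [0.16 0.67 0.11] w 0.039
tool x [-0.0271 -0.0181 -0.9995] ang y 4.77
shift tool [-0.0009  0.073  -0.0013] world err [ 0.0726  0.0074 -0.0012] turn about tool x -0.0005
```

Call:
{"method": "play_rows", "body": {"targets": "0.0006 0.01 -0.0004 0;0.0005 0.01 -0.0004 0;0.0005 0.01 -0.0004 0"}}

```text
clock: 18.9
position: [0.5735, -0.1706, 0.088]
tool_rot: [0.466, 0.523, -0.491, 0.518]
wrist_force: [-3.7, -1.1, 7.8]
grip_width: 0.0386
```

```bash
python3 - <<'E'
from h import *
plan([.616,-.1657,.087],4.8)
E
```

```text
t 18.9 pos [ 0.5735 -0.1706  0.088 ] q [ 0.4665  0.5227 -0.4906  0.5181] F [-3.73 -1.07  7.84] M [0.12 0.72 0.07] w 0.0386
tool x [-0.0279 -0.0208 -0.9994] ang y 4.78
shift tool [-0.0003  0.0428 -0.0013] world err [ 0.0425  0.0049 -0.001 ] turn about tool x -0.0003
```

Call:
{"method": "play_rows", "body": {"targets": "0.0005 0.01 -0.0004 0;0.0005 0.01 -0.0004 0;0.0005 0.01 -0.0004 0;0.0005 0.01 0 0"}}

```text
clock: 19.3
position: [0.6136, -0.1677, 0.0882]
tool_rot: [0.465, 0.522, -0.492, 0.519]
wrist_force: [-5.1, -0.6, 7.3]
grip_width: 0.0392
```

```bash
python3 - <<'E'
from h import *
plan([.616,-.1657,.087],4.8)
E
```

```text
t 19.3 pos [ 0.6136 -0.1677  0.0882] q [ 0.4652  0.522  -0.4917  0.5189] F [-5.14 -0.62  7.34] M [0.14 0.76 0.16] w 0.0392
tool x [-0.0286 -0.0247 -0.9993] ang y 4.8
shift tool [ 0.0011  0.0026 -0.0018] world err [ 0.0024  0.002  -0.0012] turn about tool x -0.0001
```

Call:
{"method": "play_rows", "body": {"targets": "-0.01 0 0 0;-0.02 0 0 0;-0.02 0 0 0;-0.02 0 0 0;0 0 0 0"}}

```text
clock: 19.8
position: [0.6152, -0.1658, 0.1608]
tool_rot: [0.465, 0.522, -0.492, 0.519]
wrist_force: [-0.0, -0.4, -0.7]
grip_width: 0.0392
```

```bash
python3 - <<'E'
from h import *
plan([.556,.280,.08],0)
p,d=viewer.camera('scene');crop(p,120,120,260,170,3,'pics/s3.png')
E
```

```text
t 19.8 pos [ 0.6152 -0.1658  0.1608] q [ 0.4651  0.5225 -0.4918  0.5186] F [-0.02 -0.44 -0.72] M [ 0.01 -0.02  0.04] w 0.0392
tool x [-0.0296 -0.024  -0.9993] ang y 4.81
shift tool [ 0.0718 -0.0191 -0.4509] world err [-0.0592  0.4458 -0.0808] turn about tool x 0.0839
```

View pics/s3.png

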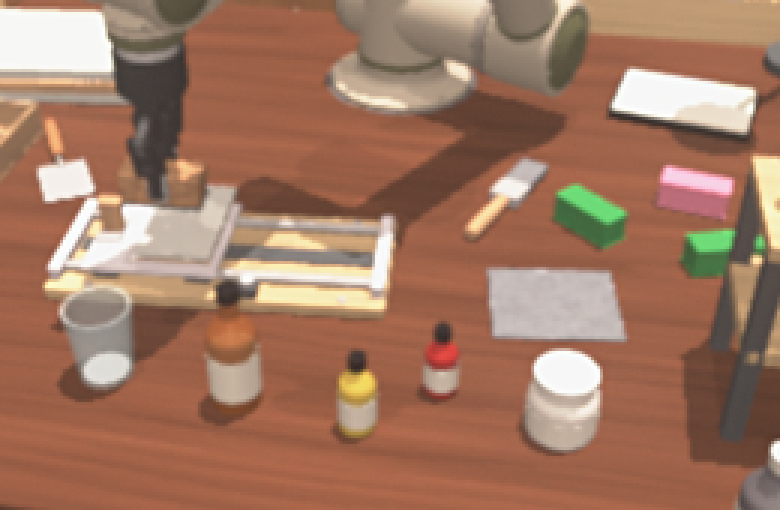

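```bash
python3 - <<'E'
import cv2
im=cv2.imread('pics/s3.png')[160:310,40:260]; cv2.imwrite('pics/s3b.png',cv2.resize(im,None,fx=3.5,fy=3.5,interpolation=cv2.INTER_CUBIC))
E
```

```text
(no output)
```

View pics/s3b.png

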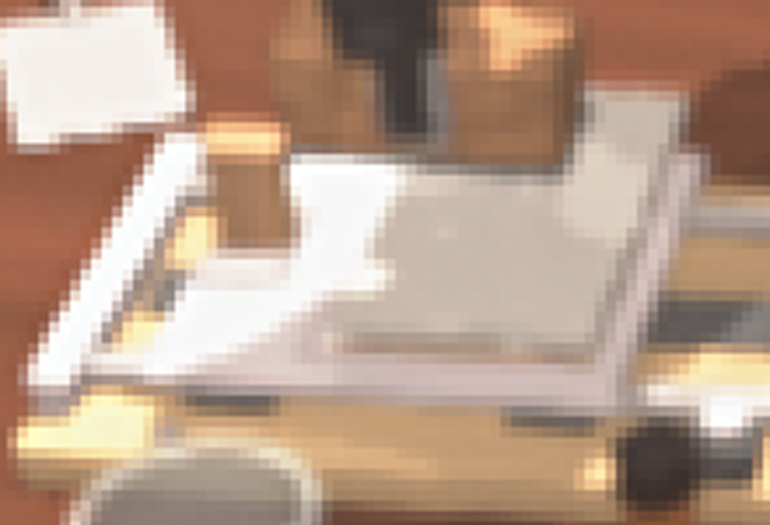

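Call:
{"method": "play_rows", "body": {"targets": "0 -0.001 -0.025 0;0 -0.001 -0.04 0;0 -0.001 -0.04 0;0 -0.001 -0.04 0;0 -0.001 -0.04 0;0 -0.001 -0.04 0;0 -0.001 -0.04 0;0 -0.001 -0.04 0;0 -0.001 -0.04 0;0 -0.001 -0.03 0;0 0 -0.02 0.03;0 0 0 0.03"}}

```text
clock: 21.05
position: [0.5612, 0.2405, 0.1341]
tool_rot: [-0.475, -0.514, 0.515, -0.495]
wrist_force: [-0.1, -1.1, -1.3]
grip_width: 0.0391
```

```bash
python3 - <<'E'
from h import *
plan([.556,.280,.08],0)
p,d=viewer.camera('top');crop(p,180,140,200,100,4,'pics/t3.png')
p,d=viewer.camera('scene');crop(p,150,160,110,70,7,'pics/s4.png')
E
```

```text
t 21.05 pos [0.5612 0.2405 0.1341] q [-0.4752 -0.5137  0.5152 -0.4948] F [-0.07 -1.1  -1.26] M [-0.02 -0.06  0.01] w 0.0391
tool x [-0.0586 -0.0216 -0.998 ] ang y 1.01
shift tool [ 0.0534 -0.0013 -0.0407] world err [-0.0052  0.0395 -0.0541] turn about tool x 0.0176
```

View pics/t3.png

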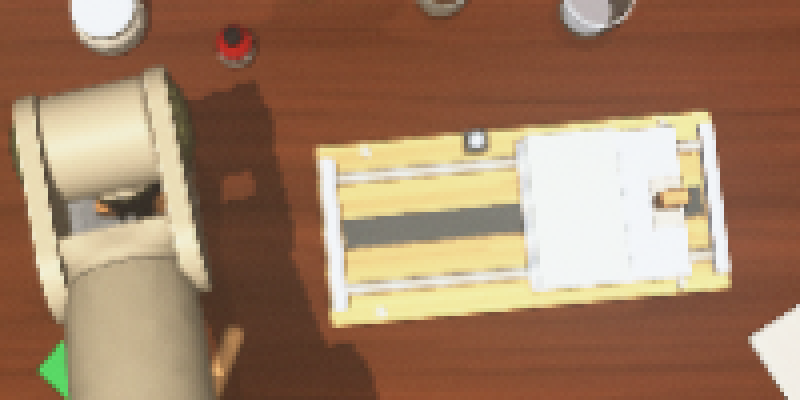

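View pics/s4.png

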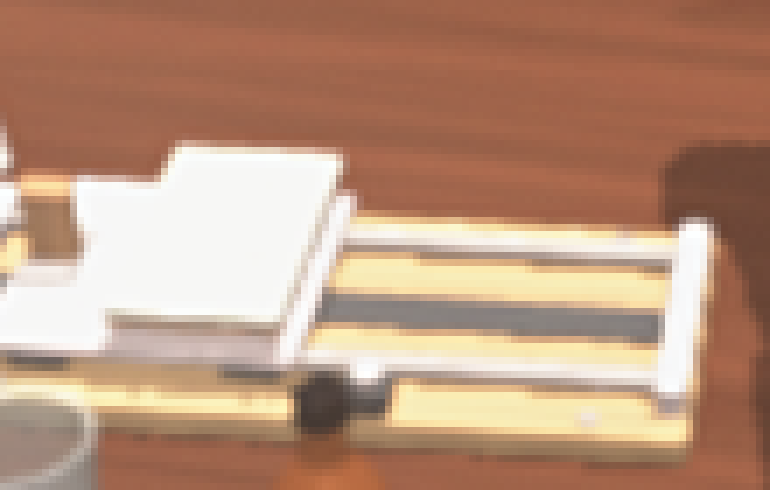

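Call:
{"method": "play_rows", "body": {"targets": "0 0 -0.01 0.017;0 0 -0.01 0;0 0 -0.01 0;0.01 0 -0.008 0;0.02 0 0 0;0.02 0 0 0;0.01 0 0 0;0 0 0 0;0 0 0 0"}}

```text
clock: 22.05
position: [0.5569, 0.2758, 0.0666]
tool_rot: [-0.478, -0.51, 0.521, -0.49]
wrist_force: [0.1, 0.4, -0.8]
grip_width: 0.0389
```

```bash
python3 - <<'E'
from h import *
plan([.556,.279,.029],0)
p,d=viewer.camera('wrist');cv2.imwrite('pics/w6.png',p[:,:,::-1])
p,d=viewer.camera('scene');crop(p,250,140,110,100,6,'pics/s5.png')
E
```

```text
t 22.05 pos [0.5569 0.2758 0.0666] q [-0.4775 -0.5102  0.5208 -0.4904] F [ 0.08  0.43 -0.78] M [-0.03 -0.14  0.01] w 0.0389
tool x [-0.0631 -0.0235 -0.9977] ang y 0.09
shift tool [ 0.0375  0.0014 -0.004 ] world err [-0.0009  0.0032 -0.0376] turn about tool x 0.0015
```

View pics/w6.png

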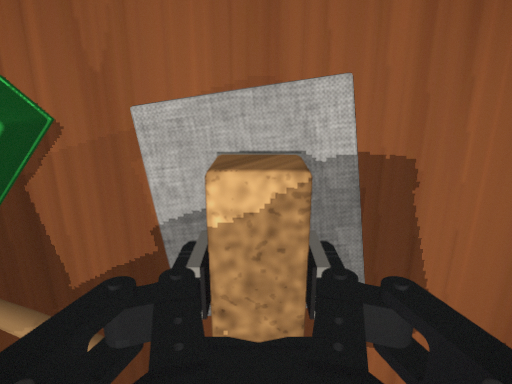

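View pics/s5.png

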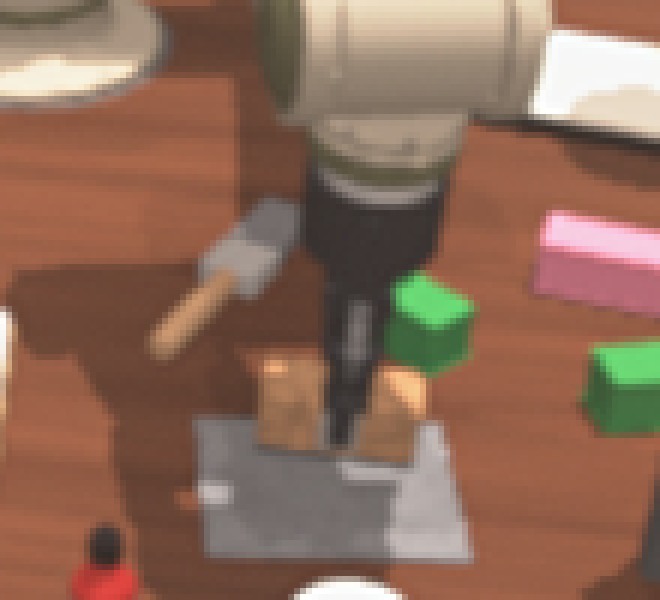

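Call:
{"method": "play_rows", "body": {"targets": "0.01 0.001 -0.004 0;0.01 0 0 0;0.008 0 0 0;0.005 0 0 0;0 0 0 0"}}

```text
clock: 22.65
position: [0.5565, 0.2795, 0.0322]
tool_rot: [-0.479, -0.51, 0.52, -0.491]
wrist_force: [0.4, -0.2, -0.6]
grip_width: 0.0392
```

```bash
python3 - <<'E'
from h import *
plan([.556,.279,.029],0)
E
```

```text
t 22.65 pos [0.5565 0.2795 0.0322] q [-0.4785 -0.5096  0.5199 -0.4909] F [ 0.43 -0.23 -0.58] M [ 0.04 -0.09  0.  ] w 0.0392
tool x [-0.06   -0.0227 -0.9979] ang y 0.08
shift tool [ 0.0033 -0.0003  0.0004] world err [-0.0005 -0.0005 -0.0032] turn about tool x 0.0014
```

Call:
{"method": "play_rows", "body": {"targets": "0.002 0 0 0;0.001 0 0 0"}}

```text
clock: 22.85
position: [0.5567, 0.2794, 0.0302]
tool_rot: [-0.479, -0.509, 0.52, -0.491]
wrist_force: [-4.0, -2.1, 9.3]
grip_width: 0.0393
```

```bash
python3 - <<'E'
from h import *
plan([.556,.279,.029],0)
E
```

```text
t 22.85 pos [0.5567 0.2794 0.0302] q [-0.4788 -0.5095  0.5196 -0.4911] F [-4.01 -2.07  9.33] M [-0.12  0.68  0.08] w 0.0393
tool x [-0.059  -0.0225 -0.998 ] ang y 0.08
shift tool [ 0.0013 -0.0006  0.0004] world err [-0.0007 -0.0004 -0.0012] turn about tool x 0.0015
```

Call:
{"method": "play_rows", "body": {"targets": "-0.0005 0 0 0;0 0 0 0;0 0 0 0;0 0 0 0;0 0 0 0;0 0 0 0;0 0 0 0;0 0 0 0", "hand": 1}}

```text
clock: 23.65
position: [0.5575, 0.2796, 0.0318]
tool_rot: [-0.48, -0.509, 0.519, -0.492]
wrist_force: [0.0, -0.6, 0.3]
grip_width: 0.0855
```

```bash
python3 - <<'E'
from h import *
plan([.556,.279,.029],0)
p,d=viewer.camera('wrist');cv2.imwrite('pics/w7.png',p[:,:,::-1])
p,d=viewer.camera('scene');crop(p,250,140,110,100,6,'pics/s6.png')
E
```

```text
t 23.65 pos [0.5575 0.2796 0.0318] q [-0.4797 -0.509   0.5188 -0.4916] F [ 0.04 -0.59  0.34] M [-0.01 -0.04 -0.03] w 0.0855
tool x [-0.0564 -0.0217 -0.9982] ang y 0.08
shift tool [ 0.0029 -0.0013  0.0005] world err [-0.0015 -0.0006 -0.0028] turn about tool x 0.0014
```

View pics/w7.png

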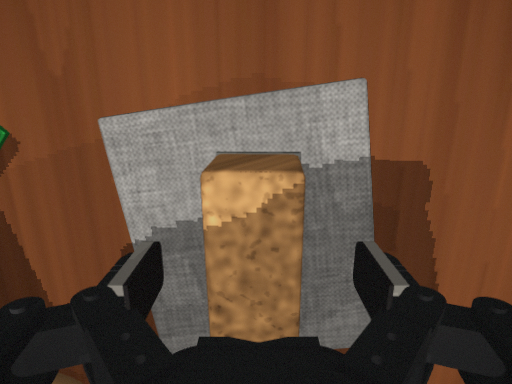

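View pics/s6.png

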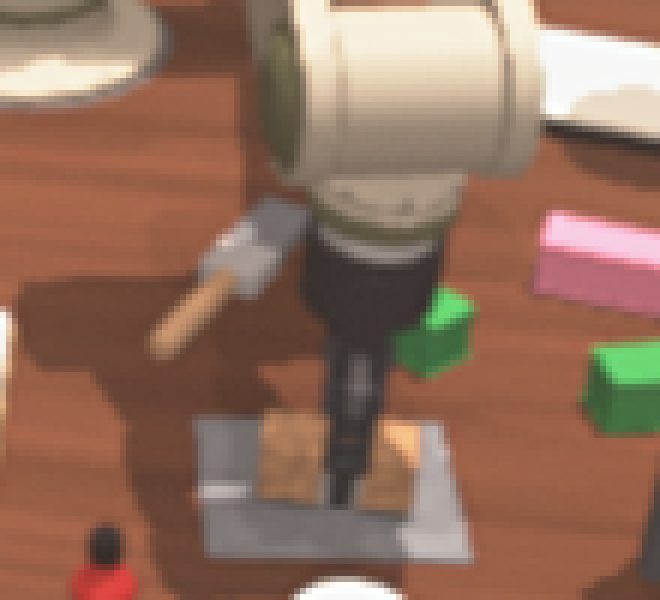

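Call:
{"method": "play_rows", "body": {"targets": "-0.01 0 0 0;-0.03 0 0 0;-0.04 0 0 0;-0.04 0 0 0;-0.03 0 0 0;0 0 0 0"}}

```text
clock: 24.35
position: [0.5661, 0.2829, 0.1904]
tool_rot: [-0.48, -0.509, 0.519, -0.492]
wrist_force: [-0.3, -0.0, -0.6]
grip_width: 0.0851
```

```bash
python3 - <<'E'
from h import *
plan([.5572,-.2614,.15],4.8);print(robot.get_state()['joint_pos'].round(3))
p,d=viewer.camera('wrist');cv2.imwrite('pics/w8.png',p[:,:,::-1])
E
```

```text
t 24.35 pos [0.5661 0.2829 0.1904] q [-0.4797 -0.509   0.5188 -0.4915] F [-0.26 -0.02 -0.57] M [ 0.02  0.02 -0.03] w 0.0851
tool x [-0.0565 -0.0217 -0.9982] ang y 0.08
shift tool [ 0.0526 -0.0073  0.5432] world err [-0.0089 -0.5443 -0.0404] turn about tool x -0.0825
[ 0.279  0.592  1.092 -0.005  1.517  0.277]
```

Call:
{"method": "play_rows", "body": {"targets": "0 0 0.02 0;0 0 0.04 0;0 0 0.045 0;0 0 0.045 0;0 0 0.045 0;0 0 0.045 0"}}

```text
clock: 25.0
position: [0.5626, 0.0399, 0.1881]
tool_rot: [-0.474, -0.515, 0.52, -0.491]
wrist_force: [0.6, -0.3, 0.0]
grip_width: 0.0853
```

```bash
python3 - <<'E'
from h import *
plan([.5572,-.2614,.15],4.8);print(robot.get_state()['joint_pos'].round(3))
E
```

```text
t 25.0 pos [0.5626 0.0399 0.1881] q [-0.4737 -0.5145  0.5197 -0.4906] F [ 0.58 -0.32  0.  ] M [ 0.   -0.08  0.02] w 0.0853
tool x [-0.0697 -0.0225 -0.9973] ang y 0.63
shift tool [ 0.0452 -0.006   0.3003] world err [-0.0054 -0.3013 -0.0381] turn about tool x -0.0728
[-0.125  0.481  1.304 -0.031  1.423 -0.131]
```

View pics/w8.png

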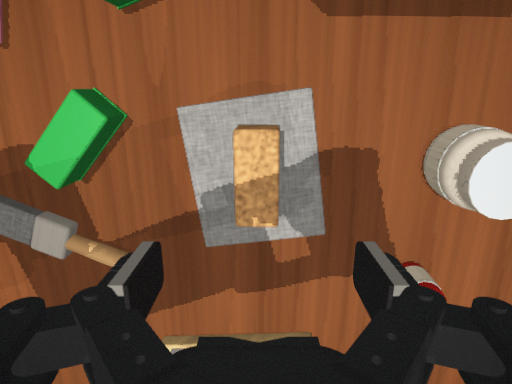

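Call:
{"method": "play_rows", "body": {"targets": "0 0.001 0.02 0;0 0.001 0.02 0;0 0.001 0.02 0;0 0.001 0.02 0;0 0.001 0.02 0;0 0.001 0.02 0;0 0.001 0.02 0;0 0.001 0.02 0;0 0.001 0.02 0;0 0.001 0.02 0;0 0.001 0.02 0;0 0.001 0.02 0"}}

```text
clock: 26.2
position: [0.5694, -0.2125, 0.1794]
tool_rot: [-0.471, -0.522, 0.525, -0.481]
wrist_force: [0.6, 0.7, 0.8]
grip_width: 0.0853
```

```bash
python3 - <<'E'
from h import *
plan([.5572,-.2614,.15],4.8);print(robot.get_state()['joint_pos'].round(3))
E
```

```text
t 26.2 pos [ 0.5694 -0.2125  0.1794] q [-0.4707 -0.5217  0.5247 -0.4806] F [0.62 0.66 0.82] M [-0.03 -0.01  0.03] w 0.0853
tool x [-0.0949 -0.0132 -0.9954] ang y 0.36
shift tool [ 0.0311 -0.0097  0.0484] world err [-0.0122 -0.0489 -0.0294] turn about tool x -0.0775
[-0.528  0.568  1.173 -0.059  1.476 -0.527]
```

Call:
{"method": "play_rows", "body": {"targets": "0 -0.045 0 0;0 -0.045 0 0;0 -0.045 0 0;0 0 0 0"}}

```text
clock: 26.6
position: [0.4303, -0.2173, 0.1884]
tool_rot: [-0.471, -0.523, 0.526, -0.478]
wrist_force: [-0.1, -0.3, -0.5]
grip_width: 0.0854
```

```bash
python3 - <<'E'
from h import *
plan([.5572,-.2614,.15],4.8);print(robot.get_state()['joint_pos'].round(3))
E
```

```text
t 26.6 pos [ 0.4303 -0.2173  0.1884] q [-0.4706 -0.5233  0.5256 -0.478 ] F [-0.13 -0.32 -0.52] M [ 0.05 -0.11  0.02] w 0.0854
tool x [-0.1002 -0.0099 -0.9949] ang y 0.26
shift tool [0.0259 0.1299 0.0444] world err [ 0.1269 -0.0441 -0.0384] turn about tool x -0.0793
[-0.677  0.352  1.524 -0.073  1.338 -0.663]
```

Call:
{"method": "play_rows", "body": {"targets": "0 0.01 0 0;0 0.01 0 0;0 0.01 0 0;0 0.01 0 0;0 0.01 0 0;0 0.01 0 0;0 0.01 0 0;0 0.01 0 0;0 0.01 0 0;0 0.01 0 0;0 0.01 0 0;0 0.01 0 0"}}

```text
clock: 27.8
position: [0.5633, -0.2173, 0.174]
tool_rot: [-0.47, -0.524, 0.525, -0.478]
wrist_force: [-0.6, 0.8, -0.6]
grip_width: 0.0858
```

```bash
python3 - <<'E'
from h import *
plan([.5572,-.2614,.15],4.8);print(robot.get_state()['joint_pos'].round(3))
E
```

```text
t 27.8 pos [ 0.5633 -0.2173  0.174 ] q [-0.4704 -0.5236  0.5251 -0.4785] F [-0.59  0.75 -0.64] M [-0.05 -0.06 -0.02] w 0.0858
tool x [-0.0997 -0.0099 -0.995 ] ang y 0.36
shift tool [ 0.0249 -0.0039  0.0438] world err [-0.0061 -0.0441 -0.024 ] turn about tool x -0.0776
[-0.54   0.568  1.19  -0.06   1.464 -0.537]
```

Call:
{"method": "play_rows", "body": {"targets": "0 0 0 -0.04;0 0 0 -0.04;0 0 0 0"}}

```text
clock: 28.1
position: [0.5657, -0.2172, 0.1733]
tool_rot: [0.45, 0.545, -0.503, 0.498]
wrist_force: [-0.6, 0.1, 0.0]
grip_width: 0.0852
```

```bash
python3 - <<'E'
from h import *
plan([.5572,-.2614,.15],4.8);print(robot.get_state()['joint_pos'].round(3))
E
```

```text
t 28.1 pos [ 0.5657 -0.2172  0.1733] q [ 0.4501  0.5449 -0.5028  0.4976] F [-0.57  0.11  0.01] M [-0.   -0.06 -0.02] w 0.0852
tool x [-0.0996 -0.0099 -0.995 ] ang y 5.14
shift tool [ 0.0244 -0.01    0.0432] world err [-0.0085 -0.0442 -0.0233] turn about tool x 0.006
[-0.538  0.573  1.184 -0.06   1.466 -0.619]
```

Call:
{"method": "play_rows", "body": {"targets": "0 0 -0.02 0;0 0 -0.02 0;0 0 -0.02 0;0 0 -0.02 0;0 0 -0.02 0;0 0 -0.02 0"}}

```text
clock: 28.7
position: [0.5538, -0.0884, 0.1733]
tool_rot: [0.452, 0.544, -0.504, 0.496]
wrist_force: [0.5, 0.7, -0.4]
grip_width: 0.0854
```

```bash
python3 - <<'E'
from h import *
plan([.5572,-.2614,.15],4.8);print(robot.get_state()['joint_pos'].round(3))
E
```

```text
t 28.7 pos [ 0.5538 -0.0884  0.1733] q [ 0.4516  0.5438 -0.5042  0.4961] F [ 0.49  0.66 -0.42] M [ 0.04 -0.02 -0.02] w 0.0854
tool x [-0.0998 -0.0091 -0.995 ] ang y 4.83
shift tool [ 0.0244 -0.0088  0.1727] world err [ 0.0034 -0.173  -0.0233] turn about tool x 0.0005
[-0.35   0.5    1.318 -0.043  1.414 -0.426]
```

Call:
{"method": "play_rows", "body": {"targets": "0 0.004 -0.02 0;0 0.004 -0.02 0;0 0.004 -0.02 0;0 0.004 -0.02 0;0 0.004 -0.02 0;0 0.004 -0.02 0;0 0 0 0"}}

```text
clock: 29.4
position: [0.5627, 0.0514, 0.1727]
tool_rot: [0.451, 0.545, -0.503, 0.497]
wrist_force: [0.1, -1.9, -0.5]
grip_width: 0.0853
```

```bash
python3 - <<'E'
from h import *
plan([.5572,-.2614,.15],4.8);print(robot.get_state()['joint_pos'].round(3))
E
```

```text
t 29.4 pos [0.5627 0.0514 0.1727] q [ 0.4507  0.545  -0.5028  0.4971] F [ 0.07 -1.87 -0.46] M [-0.04 -0.01  0.02] w 0.0853
tool x [-0.0996 -0.0085 -0.995 ] ang y 5.09
shift tool [ 0.0258 -0.0308  0.3111] world err [-0.0055 -0.3128 -0.0227] turn about tool x 0.005
[-0.11   0.509  1.304 -0.02   1.427 -0.195]
```

Call:
{"method": "play_rows", "body": {"targets": "0 0 0.045 0;0 0 0.045 0;0 0 0.045 0;0 0 0.045 0;0 0 0 0"}}

```text
clock: 29.9
position: [0.5775, -0.129, 0.1736]
tool_rot: [0.449, 0.546, -0.501, 0.499]
wrist_force: [-0.3, -0.3, -0.2]
grip_width: 0.0851
```

```bash
python3 - <<'E'
from h import *
plan([.5572,-.2614,.15],4.8);print(robot.get_state()['joint_pos'].round(3))
E
```

```text
t 29.9 pos [ 0.5775 -0.129   0.1736] q [ 0.4489  0.546  -0.5014  0.4989] F [-0.34 -0.34 -0.23] M [ 0.01 -0.01 -0.02] w 0.0851
tool x [-0.099  -0.0101 -0.995 ] ang y 5.43
shift tool [ 0.0269 -0.0302  0.1299] world err [-0.0203 -0.1324 -0.0236] turn about tool x 0.0109
[-0.4    0.55   1.225 -0.048  1.454 -0.487]
```

Call:
{"method": "play_rows", "body": {"targets": "0 -0.003 0.015 0;0 -0.003 0.015 0;0 -0.003 0.015 0;0 -0.003 0.015 0;0 -0.003 0.015 0;0 -0.003 0.015 0;0 0 0 0;0 0 0 0"}}

```text
clock: 30.7
position: [0.5661, -0.2247, 0.1759]
tool_rot: [0.449, 0.546, -0.502, 0.498]
wrist_force: [-0.1, 0.2, 0.5]
grip_width: 0.0857
```

```bash
python3 - <<'E'
from h import *
plan([.5572,-.2614,.15],4.8);P=viewer.camera_params('wrist')
p,d=viewer.camera('wrist');cv2.imwrite('pics/w9.png',p[:,:,::-1]);np.savez('w9.npz',p=p,d=d,T=P['camera_from_world'])
E
```

```text
t 30.7 pos [ 0.5661 -0.2247  0.1759] q [ 0.4494  0.546  -0.5017  0.4983] F [-0.13  0.16  0.48] M [ 0.03 -0.01 -0.08] w 0.0857
tool x [-0.0995 -0.0092 -0.995 ] ang y 5.34
shift tool [ 0.027  -0.0097  0.0357] world err [-0.0089 -0.0367 -0.0259] turn about tool x 0.0095
```

View pics/w9.png

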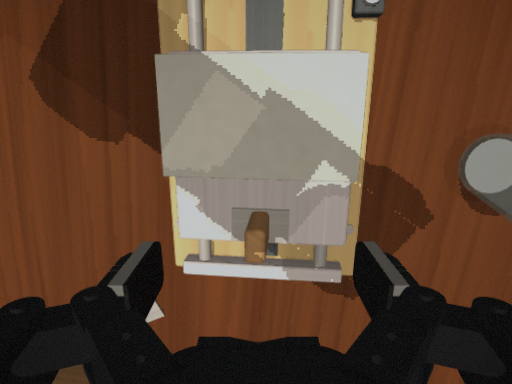

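```bash
python3 - <<'E'
from h import *
w=np.load('w9.npz');crop(w['p'],225,190,75,90,8,'pics/w9z.png')
E
```

```text
(no output)
```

View pics/w9z.png

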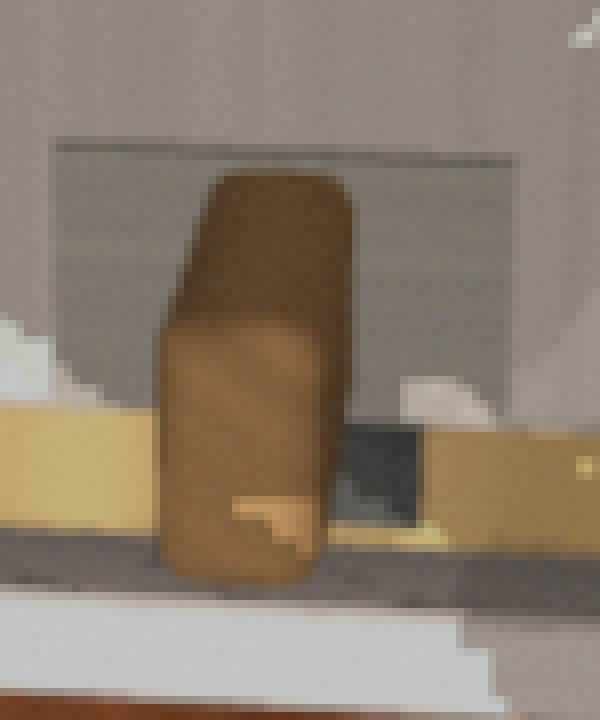

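```bash
python3 - <<'E'
from h import *
P=viewer.camera_params('wrist');P['camera_from_world']=np.load('w9.npz')['T']
m=np.array([.54614,-.12541]);a=np.radians(4.825);Rj=np.array([[np.cos(a),-np.sin(a)],[np.sin(a),np.cos(a)]])
L=lambda X:((np.atleast_2d(X)[:,:2]-m)@Rj).round(4).tolist()
f=lambda l:[(225+(x+.5)/8-.5,190+(y+.5)/8-.5) for x,y in l]
X=onplane(P,f([(243,453),(160,453),(325,453),(243,328),(243,582)]),.088);print(X.round(4),L(X))
print('stop',L(onplane(P,[(353,16),(384,16)],.034)),L(onplane(P,[(353,16),(384,16)],.018)))
print('panel',L(onplane(P,[(162,176),(365,54)],.066)))
plan(list(X[0][:2])+[.15],4.8)
E
```

```text
[[ 0.5591 -0.2617  0.088 ]
 [ 0.5514 -0.2628  0.088 ]
 [ 0.5666 -0.2606  0.088 ]
 [ 0.5579 -0.2493  0.088 ]
 [ 0.5603 -0.2749  0.088 ]] [[0.0014, -0.1369], [-0.0063, -0.1374], [0.009, -0.1365], [0.0013, -0.1245], [0.0015, -0.1502]]
stop [[0.0676, 0.0277], [0.0901, 0.0276]] [[0.0702, 0.0311], [0.094, 0.031]]
panel [[-0.0747, -0.0917], [0.0723, -0.0026]]
t 30.75 pos [ 0.5662 -0.2246  0.1759] q [ 0.4493  0.546  -0.5017  0.4983] F [-0.04  0.21 -0.39] M [ 0.   -0.07 -0.03] w 0.0855
tool x [-0.0996 -0.0094 -0.995 ] ang y 5.36
shift tool [ 0.0268 -0.0079  0.0363] world err [-0.0071 -0.0371 -0.0259] turn about tool x 0.0097
```

Call:
{"method": "play_rows", "body": {"targets": "0 0 0.012 0.01;0 0 0.012 0;0 0 0.012 0;0 0 0 0;0 0 0 0"}}

```text
clock: 31.25
position: [0.5699, -0.2628, 0.1758]
tool_rot: [0.452, 0.544, -0.504, 0.496]
wrist_force: [-1.0, -0.2, 0.1]
grip_width: 0.0853
```

```bash
python3 - <<'E'
from h import *
plan([.5585,-.2613,.068],4.8)
E
```

```text
t 31.25 pos [ 0.5699 -0.2628  0.1758] q [ 0.4517  0.5436 -0.5043  0.4962] F [-1.03 -0.19  0.06] M [-0.02 -0.06  0.09] w 0.0853
tool x [-0.0996 -0.0094 -0.995 ] ang y 4.8
shift tool [ 0.1084 -0.0004 -0.0026] world err [-0.0114  0.0015 -0.1078] turn about tool x 0.0001
```

Call:
{"method": "play_rows", "body": {"targets": "0.01 0 -0.0025 0;0.02 0 0 0;0.02 0 0 0;0.02 0 0 0;0.01 0 0 0;0 0 0 0;0 0 0 0"}}

```text
clock: 31.95
position: [0.561, -0.2579, 0.0915]
tool_rot: [0.451, 0.545, -0.504, 0.496]
wrist_force: [0.6, 0.5, 0.9]
grip_width: 0.0853
```

```bash
python3 - <<'E'
from h import *
plan([.5585,-.2613,.068],4.8);P=viewer.camera_params('wrist')
p,d=viewer.camera('wrist');cv2.imwrite('pics/w10.png',p[:,:,::-1])
E
```

```text
t 31.95 pos [ 0.561  -0.2579  0.0915] q [ 0.4512  0.5446 -0.5035  0.4963] F [0.56 0.48 0.85] M [ 0.01 -0.05  0.  ] w 0.0853
tool x [-0.1002 -0.0084 -0.9949] ang y 4.94
shift tool [ 0.0236 -0.0004  0.0032] world err [-0.0025 -0.0034 -0.0235] turn about tool x 0.0025
```

View pics/w10.png

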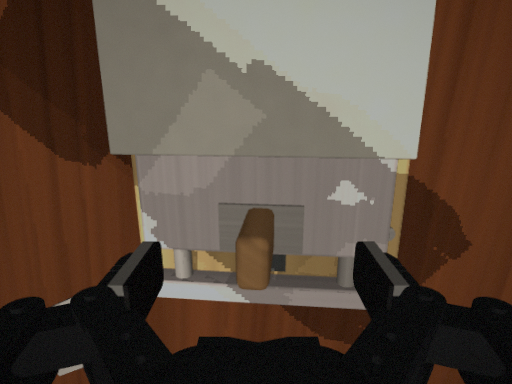

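Call:
{"method": "play_rows", "body": {"targets": "0.008 0 0.0015 0;0.008 0 0.0015 0;0.005 0 0 0;0 0 0 0;0 0 0 0"}}

```text
clock: 32.5
position: [0.5598, -0.2619, 0.0707]
tool_rot: [0.451, 0.543, -0.503, 0.498]
wrist_force: [0.3, 0.4, -0.4]
grip_width: 0.085
```

```bash
python3 - <<'E'
from h import *
plan([.5585,-.2613,.068],4.8)
E
```

```text
t 32.5 pos [ 0.5598 -0.2619  0.0707] q [ 0.4515  0.5433 -0.5034  0.4976] F [ 0.26  0.44 -0.37] M [-0.04 -0.06  0.  ] w 0.085
tool x [-0.0971 -0.0105 -0.9952] ang y 4.93
shift tool [ 0.0028 -0.001  -0.0007] world err [-0.0013  0.0006 -0.0027] turn about tool x 0.0023
```

Call:
{"method": "play_rows", "body": {"targets": "0.002 -0.001 0 0;0 0 0 0;0 0 0 0;0 0 0 0;0 0 0 0;0 0 0 0;0 0 0 0;0 0 0 0;0 0 0 0;0 0 0 0;0 0 0 0;0 0 0 0", "hand": -1, "force": 40}}

```text
clock: 33.7
position: [0.5576, -0.2622, 0.0695]
tool_rot: [0.451, 0.543, -0.504, 0.497]
wrist_force: [-3.5, 0.2, -1.1]
grip_width: 0.017
```

```bash
python3 - <<'E'
from h import *
plan([.5585,-.2613,.068],4.8)
p,d=viewer.camera('wrist');cv2.imwrite('pics/w11.png',p[:,:,::-1])
E
```

```text
t 33.7 pos [ 0.5576 -0.2622  0.0695] q [ 0.4515  0.5433 -0.5038  0.4972] F [-3.46  0.24 -1.14] M [ 0.15 -0.65  0.08] w 0.017
tool x [-0.0979 -0.0104 -0.9951] ang y 4.89
shift tool [ 0.0014  0.0012 -0.0008] world err [ 0.0009  0.0009 -0.0015] turn about tool x 0.0015
```

View pics/w11.png

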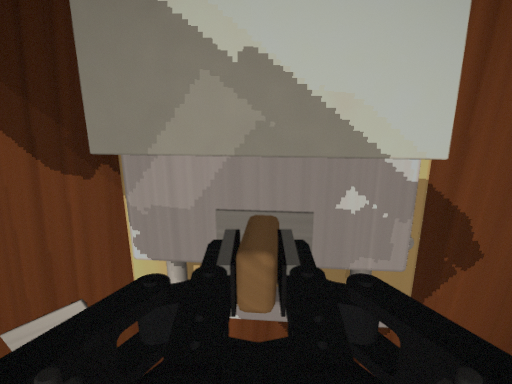

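Call:
{"method": "play_rows", "body": {"targets": "0 0 -0.005 0;0 0 -0.01 0;0 0 -0.01 0;0 0 -0.01 0;0 0 -0.01 0;0 0 -0.01 0"}}

```text
clock: 34.35
position: [0.5533, -0.2144, 0.0695]
tool_rot: [0.449, 0.538, -0.507, 0.501]
wrist_force: [-1.9, -7.4, -1.9]
grip_width: 0.0173
```

```bash
cat >> h.py <<'E'
def jig():
    s=st();m=np.array([.54614,-.12541]);a=np.radians(4.825);Rj=np.array([[np.cos(a),-np.sin(a)],[np.sin(a),np.cos(a)]])
    Rm=R.from_quat(s['tool_rot']).as_matrix()
    print('jig pos',((s['position'][:2]-m)@Rj).round(4),'jig F',(s['wrist_force'][:2]@Rj).round(2),'toolx',Rm[:,0].round(4))
E
python3 - <<'E'
from h import *
jig()
E
```

```text
t 34.35 pos [ 0.5533 -0.2144  0.0695] q [ 0.4491  0.5384 -0.5071  0.5013] F [-1.91 -7.38 -1.93] M [-0.44 -0.63  0.42] w 0.0173
jig pos [-0.0003 -0.0893] jig F [-2.53 -7.2 ] toolx [-0.094  -0.0248 -0.9953]
```

Call:
{"method": "play_rows", "body": {"targets": "0 0 -0.008 0;0 0 -0.008 0;0 0 -0.006 0;0 0 -0.004 0"}}

```text
clock: 34.75
position: [0.5512, -0.1898, 0.0695]
tool_rot: [0.448, 0.537, -0.508, 0.503]
wrist_force: [-1.6, -3.6, -0.7]
grip_width: 0.0175
```

```bash
python3 - <<'E'
from h import *
jig()
E
```

```text
t 34.75 pos [ 0.5512 -0.1898  0.0695] q [ 0.4476  0.5374 -0.5077  0.5031] F [-1.59 -3.61 -0.68] M [ 0.31 -0.66  0.46] w 0.0175
jig pos [-0.0004 -0.0646] jig F [-1.89 -3.46] toolx [-0.093  -0.0298 -0.9952]
```

Call:
{"method": "play_rows", "body": {"targets": "0 0 -0.005 0;0 0 -0.005 0;0 0 -0.005 0;0 0 -0.004 0;0 0 -0.002 0;0 0 -0.002 0"}}

```text
clock: 35.35
position: [0.5492, -0.1673, 0.0695]
tool_rot: [0.447, 0.537, -0.508, 0.504]
wrist_force: [-2.7, -3.0, 1.0]
grip_width: 0.0176
```

```bash
python3 - <<'E'
from h import *
jig()
E
```

```text
t 35.35 pos [ 0.5492 -0.1673  0.0695] q [ 0.4468  0.537  -0.5077  0.5041] F [-2.66 -3.    0.97] M [ 0.48 -0.45  0.43] w 0.0176
jig pos [-0.0005 -0.042 ] jig F [-2.9  -2.77] toolx [-0.0924 -0.0321 -0.9952]
```

Call:
{"method": "play_rows", "body": {"targets": "0 0 -0.002 0"}}

```text
clock: 35.45
position: [0.549, -0.1652, 0.0695]
tool_rot: [0.447, 0.537, -0.508, 0.504]
wrist_force: [-2.6, -3.5, 0.6]
grip_width: 0.0174
```

```bash
python3 - <<'E'
from h import *
jig()
E
```

```text
t 35.45 pos [ 0.549  -0.1652  0.0695] q [ 0.4468  0.537  -0.5077  0.5042] F [-2.58 -3.53  0.59] M [ 0.47 -0.75  0.42] w 0.0174
jig pos [-0.0005 -0.0399] jig F [-2.87 -3.3 ] toolx [-0.0924 -0.0321 -0.9952]
```

Call:
{"method": "play_rows", "body": {"targets": "0 0 -0.002 0"}}

```text
clock: 35.55
position: [0.5488, -0.1631, 0.0695]
tool_rot: [0.447, 0.537, -0.508, 0.504]
wrist_force: [-4.2, -2.8, 0.1]
grip_width: 0.0175
```

```bash
python3 - <<'E'
from h import *
jig()
E
```

```text
t 35.55 pos [ 0.5488 -0.1631  0.0695] q [ 0.4468  0.537  -0.5077  0.5042] F [-4.17 -2.78  0.13] M [ 0.49 -0.27  0.47] w 0.0175
jig pos [-0.0005 -0.0378] jig F [-4.39 -2.42] toolx [-0.0924 -0.0321 -0.9952]
```

Call:
{"method": "play_rows", "body": {"targets": "0 0 -0.002 0"}}

```text
clock: 35.65
position: [0.5486, -0.161, 0.0695]
tool_rot: [0.447, 0.537, -0.508, 0.504]
wrist_force: [-2.2, -3.0, 0.6]
grip_width: 0.0171
```

Call:
{"method": "play_rows", "body": {"targets": "0 0 -0.002 0"}}

```text
clock: 35.75
position: [0.5485, -0.1589, 0.0695]
tool_rot: [0.447, 0.537, -0.508, 0.504]
wrist_force: [-4.2, -2.9, 1.1]
grip_width: 0.0174
```

Call:
{"method": "play_rows", "body": {"targets": "0 0 -0.0015 0"}}

```text
clock: 35.85
position: [0.5483, -0.1572, 0.0695]
tool_rot: [0.447, 0.537, -0.508, 0.504]
wrist_force: [-1.3, -3.3, 1.1]
grip_width: 0.0176
```

Call:
{"method": "play_rows", "body": {"targets": "0 0 -0.0015 0"}}

```text
clock: 35.95
position: [0.5482, -0.1555, 0.0695]
tool_rot: [0.447, 0.537, -0.508, 0.504]
wrist_force: [-3.4, -2.8, 1.5]
grip_width: 0.0171
```

Call:
{"method": "play_rows", "body": {"targets": "0 0 -0.0015 0"}}

```text
clock: 36.05
position: [0.548, -0.1539, 0.0695]
tool_rot: [0.447, 0.537, -0.508, 0.504]
wrist_force: [-2.4, -3.7, 0.7]
grip_width: 0.0175
```

Call:
{"method": "play_rows", "body": {"targets": "0 0 -0.0015 0"}}

```text
clock: 36.15
position: [0.5478, -0.1523, 0.0695]
tool_rot: [0.447, 0.537, -0.508, 0.504]
wrist_force: [-3.6, -3.0, 1.2]
grip_width: 0.0172
```

Call:
{"method": "play_rows", "body": {"targets": "0 0 -0.0015 0"}}

```text
clock: 36.25
position: [0.5477, -0.1507, 0.0695]
tool_rot: [0.447, 0.537, -0.508, 0.504]
wrist_force: [-3.2, -2.9, 1.5]
grip_width: 0.0176
```

Call:
{"method": "play_rows", "body": {"targets": "0 0 -0.0015 0"}}

```text
clock: 36.35
position: [0.5476, -0.1489, 0.0695]
tool_rot: [0.447, 0.537, -0.508, 0.504]
wrist_force: [-4.8, -1.9, 2.1]
grip_width: 0.0172
```

Call:
{"method": "play_rows", "body": {"targets": "0 0 -0.0015 0"}}

```text
clock: 36.45
position: [0.5474, -0.1471, 0.0695]
tool_rot: [0.447, 0.537, -0.508, 0.504]
wrist_force: [-3.8, -1.6, 2.4]
grip_width: 0.0172
```

Call:
{"method": "play_rows", "body": {"targets": "0 0 -0.0015 0"}}

```text
clock: 36.55
position: [0.5472, -0.145, 0.0695]
tool_rot: [0.447, 0.537, -0.507, 0.504]
wrist_force: [-3.7, -0.9, 2.3]
grip_width: 0.0174
```

Call:
{"method": "play_rows", "body": {"targets": "0 0 -0.001 0"}}

```text
clock: 36.65
position: [0.5471, -0.1431, 0.0695]
tool_rot: [0.447, 0.538, -0.507, 0.504]
wrist_force: [-2.3, 3.9, 3.0]
grip_width: 0.0175
```

Call:
{"method": "play_rows", "body": {"targets": "0 0 -0.0007 0"}}

```text
clock: 36.75
position: [0.5469, -0.1416, 0.0695]
tool_rot: [0.448, 0.538, -0.507, 0.503]
wrist_force: [-3.1, -0.3, 1.6]
grip_width: 0.0175
```

Call:
{"method": "play_rows", "body": {"targets": "0 0 0 0"}}

```text
clock: 36.85
position: [0.5469, -0.1415, 0.0695]
tool_rot: [0.447, 0.538, -0.507, 0.503]
wrist_force: [-3.1, -2.1, 1.4]
grip_width: 0.0173
```

Call:
{"method": "play_rows", "body": {"targets": "0 0 0 0"}}

```text
clock: 36.95
position: [0.5469, -0.1415, 0.0695]
tool_rot: [0.447, 0.538, -0.507, 0.503]
wrist_force: [-2.5, 0.5, 1.7]
grip_width: 0.0171
```

Call:
{"method": "play_rows", "body": {"targets": "0 0 0 0"}}

```text
clock: 37.05
position: [0.5469, -0.1416, 0.0695]
tool_rot: [0.447, 0.538, -0.507, 0.503]
wrist_force: [-2.6, 1.0, 3.3]
grip_width: 0.0173
```

Call:
{"method": "play_rows", "body": {"targets": "0 0 -0.0007 0"}}

```text
clock: 37.15
position: [0.5469, -0.1413, 0.0695]
tool_rot: [0.447, 0.538, -0.507, 0.504]
wrist_force: [-4.3, -3.4, 1.5]
grip_width: 0.0174
```

Call:
{"method": "play_rows", "body": {"targets": "0 0 -0.0005 0"}}

```text
clock: 37.25
position: [0.5469, -0.1413, 0.0695]
tool_rot: [0.447, 0.538, -0.507, 0.504]
wrist_force: [-3.8, -1.9, 2.1]
grip_width: 0.0171
```

Call:
{"method": "play_rows", "body": {"targets": "0 0 -0.0012 0"}}

```text
clock: 37.35
position: [0.5469, -0.1411, 0.0695]
tool_rot: [0.447, 0.537, -0.508, 0.504]
wrist_force: [-3.9, -8.2, -0.7]
grip_width: 0.0174
```

Call:
{"method": "play_rows", "body": {"targets": "0 0 0 0"}}

```text
clock: 37.45
position: [0.5469, -0.1414, 0.0695]
tool_rot: [0.447, 0.537, -0.508, 0.504]
wrist_force: [-2.9, -0.1, 2.4]
grip_width: 0.0171
```

Call:
{"method": "play_rows", "body": {"targets": "0 0 0.0008 0"}}

```text
clock: 37.55
position: [0.5469, -0.1417, 0.0695]
tool_rot: [0.447, 0.537, -0.508, 0.504]
wrist_force: [-2.3, 5.7, 3.5]
grip_width: 0.0178
```

Call:
{"method": "play_rows", "body": {"targets": "0 0 0 0"}}

```text
clock: 37.65
position: [0.5469, -0.1415, 0.0695]
tool_rot: [0.447, 0.537, -0.507, 0.504]
wrist_force: [-3.3, -2.0, 2.6]
grip_width: 0.0176
```

Call:
{"method": "play_rows", "body": {"targets": "0 0 0 0"}}

```text
clock: 37.75
position: [0.5469, -0.1414, 0.0695]
tool_rot: [0.447, 0.537, -0.507, 0.504]
wrist_force: [-2.6, -0.2, 2.8]
grip_width: 0.0174
```

```bash
python3 - <<'E'
from h import *
jig()
p,d=viewer.camera('scene');cv2.imwrite('pics/sF.png',p[:,:,::-1])
p,d=viewer.camera('top');crop(p,180,100,200,140,4,'pics/tF.png')
jig()
E
```

```text
t 37.75 pos [ 0.5469 -0.1414  0.0695] q [ 0.4471  0.5373 -0.5074  0.504 ] F [-2.55 -0.2   2.76] M [ 0.79 -0.43  0.38] w 0.0174
jig pos [-0.0006 -0.016 ] jig F [-2.56  0.02] toolx [-0.0923 -0.0311 -0.9952]
t 37.85 pos [ 0.5469 -0.1415  0.0695] q [ 0.4471  0.5373 -0.5074  0.5039] F [-3.34 -0.38  2.26] M [ 0.92 -0.41  0.38] w 0.0175
jig pos [-0.0006 -0.0161] jig F [-3.36 -0.09] toolx [-0.0923 -0.031  -0.9952]
```

View pics/sF.png

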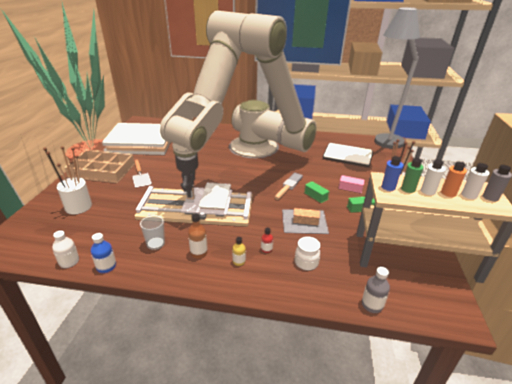

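View pics/tF.png

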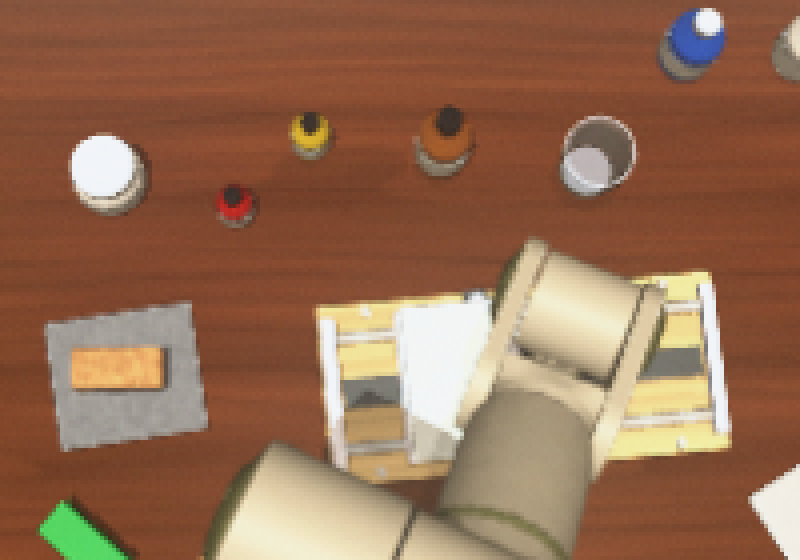

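```bash
python3 - <<'E'
from h import *
print(robot.sign_off()); jig()
E
```

```text
the job is handed in; nothing more can be done
None
the job is handed in; nothing more can be done
```

I finished the job in the order asked and handed it in at about 38 s. The hand-in gives no verdict.

**What I did**
- **Sanding:** I made one stroke over the white panel from the near end to the far end, with the sole passing both ends. The push read about 7–9 N throughout, which means the panel was pressed about 2.5–3.5 mm down, short of its 8 mm stop.
- **Block:** I set the sanding block back on the grey mat and let it go. It lies flat there in the last pictures.
- **Slide:** I gripped the handle and pushed the slide about 121 mm, until the resistance dropped and then turned to a pull. I stopped at the bottom of the notch, still gripping the handle at the 40 N setting.

**Last checks**
- **Notch:** A small push forward met about 8 N, a small push back about 6 N, and the slide rests there with about 0 N along the rail. The plate's middle is about 4 mm from the stop's position, within the 10 mm allowed.
- **Other things:** The final scene and top views show nothing else visibly moved.

**What was off**
- **Tool tilt:** The gripper drifted out of vertical during the long moves, and I could not command it back. The block was about 1° off flat at the start of the stroke and about 1.5° at its end. It was about 3° off just before release, then settled flat. I gripped the handle with the tool about 5.7° off vertical, which leaves a steady 2–3 N sideways load on it.
- **Panel and ball:** The cameras showed no visible sanding mark, so the stroke is confirmed only by force and height readings. The ball's drop is confirmed only by feel.

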